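# Fit the hand nut on the vegetable cutter's spindle

### The arm

A 6-joint arm with a two-finger parallel gripper is mounted at the origin on the work surface. World frame = base frame: x ahead of the robot, y to its left, z up, the work surface at z = 0. Lengths are in m, angles in rad, forces in N, time in s.
With the tool pointing down it reaches from about 0.35 to 0.975 m from the base axis. Payload 4.9 kg.
Tool frame: the origin (TCP) lies between the finger pads; the fingertips stand 19 mm ahead of it and the grasp point (between the pads) is the TCP; z points along the fingers, y is the direction in which the jaws open and shut (so a half turn about z gives the same grasp; the last joint's range is limited). The gripper opens to 85 mm and grips with 20 to 120 N. Pads are 22 mm wide; open, the fingers measure 114 mm over their backs; the gripper's body (76 mm by 85 mm) begins 54 mm behind the grasp point. The pads swing forward as they close: fully open they stand 13 mm farther back than shut.
Start: joints at [-1.246, 0.053, 1.613, -0, 1.476, -0.119], TCP at [0.268, -0.564, 0.25] pointing down, gripper open.
Joint ranges: [-3.01, 3.01], [-1.01, 2.22], [0.06, 2.58], [-1.02, 4.17], [0.09, 2.62], [-3.14, 3.14]. Speed limits (rad/s): [2.57, 2.57, 3.14, 3.14, 3.14, 3.14].

### API

Orientations are given as a unit quaternion [w, x, y, z].
In Python, from plant import state, grab_frame, calibration, job_done gives the robot as it stands. The module is installed in compiled form; this text tells all that it offers.
- The arm moves only by the tool servo_tool, never from a script. Its argument "deltas" is a list that holds one entry, the list of rows, each a list of 5 numbers: the finger opening in mm, from 0 to 85.4, then the shift along the world's x, y, z in mm, then the turn about the world's z in units of 6 degrees (1.0 is 6 degrees). A call has 1 to 5 rows; each row is the pose to reach, as a shift and turn from the pose commanded when the call began; what a row does not reach only later rows make up. A row lasts 1/8 s, in which the tool goes at most 62.5 mm and 10.7 degrees, less where a joint would pass 70% of its speed; a pose out of reach is approached as far as the arm can. A call with a gripper value outside its range is refused whole. The fingers move at their own pace and stop on an object; the grip force is fixed at half the most. Time passes only in rows, so rows that repeat a pose let the fingers close. It gives the time, the measured TCP pose, the force and the opening at its end, in the units of the state.
- state(): the state, without advancing time (a new reading comes with each control period).
- grab_frame(name): name is "scene" or "side" or "wrist"; returns the picture (384x512x3 uint8, red, green, blue); there is no depth.
- calibration(name): a dict with "intrinsics" (3x3 intrinsics, pixels), "k1" (the pictures are not rectified: a ray, as slopes to the right and down, at radius r is drawn at 1 + k1 r^2 times it, then the intrinsics apply), "world_from_camera" (4x4, takes a point from camera to world coordinates). Camera axes: x right, y down, z forward; pixel columns grow to the right and rows downward; lengths in m; the calibration is good to about 2 mm. A picture is of the moment at which its call begins: read the wrist's pose just before it. calibration takes no time and is no camera call; for the wrist camera it gives the pose at the moment of the call.
- job_done(): hands the job in, once; it reports no verdict.
The state is a dict: "time": time; "joint_pos": joint angles; "joint_vel": joint speeds; "joint_efforts": joint torques, N m; "tool_pos": TCP position; "tool_rot": TCP orientation; "contact_force": force on the tool from outside, world axes, zero at the start; "ft_torque": the same for the moment, N m; "gripper_width": opening from 0.0 (shut) to 1.0 (fully open).
Only numpy, scipy, OpenCV 4.12 (cv2) and the standard library are available. Lean on these libraries where they do the work, as an engineer would, in place of code of your own. Each camera call takes 0.05 s, during which the arm holds its last target.

### The job

Take the hand nut with the green T-handle from the tray, set it upright on the vegetable cutter's spindle, turn it backward (counter-clockwise from above) with light pressure until you feel it drop off the thread start, then turn it clockwise until its underside is fully home on the spindle's collar. Be gentle: it jams if turned clockwise before it has dropped, so never wrench the springy spindle, neither when it jams nor when tightening, and never press hard on it. Leave everything else where it is, and let go of the nut.

Things in the scene. Friction and masses are not known exactly. Their poses are not given: they have to be found in the camera images.
- nut: hand nut, upright in a low tray: black round cap 41 mm across and 33 mm tall, open below, with a green T-handle bar on top; 61 mm tall in all, about 150 g. Origin: centre of its underside (open rim). Inside, 4 mm above the rim, three 4 mm steel pins point inward, 120 degrees apart. The bore clears the spindle by about 1.2 mm all round
- nut_grip (a point): centre of the nut's green T-handle bar, 47 mm above the nut's underside. The bar is 46 mm long along this frame's x, 10 mm thick along y and 28 mm tall (from 33 to 61 mm above the underside), to be pinched across its 10 mm from above
- seat (a point): centre of the spindle's collar face, 92 mm above the table, on the vertical spindle axis: where the nut's underside ends up. After the drop, clockwise turning runs the nut down 9 mm every 120 degrees (27 mm a turn); it is home after about 100 to 160 degrees. It stays where it is when let go, so it can be regrasped
- tip (a point): top of the steel spindle's cone tip, on its axis, 27 mm above the seat. The spindle is 29 mm across its three coarse right-hand thread ridges, which start 120 degrees apart; at what angle they start is told by no frame and differs each time
- ledge (a point): point on the axis 18 mm above the seat, level with the ledges behind the thread starts. With its pins on them the nut's underside is 16 mm above the seat (to 19 on the narrow stops). Turned backward, at most about 130 degrees, it drops 7 to 9 mm (or at once when set on). Clockwise on the ledges it jams. Backward after the drop, or when about to drop, it jams too: ease the torque and it falls
- spindle (a joint): twist of the spindle (rad, counter-clockwise from above positive), 0 at rest. It is held by a torsion spring of 2 N m per rad; over 0.35 rad (0.7 N m) either way damages the coupling. Steady turning takes under 0.1 N m; about 0.3 N m is tight enough
- float (a joint): how far the spindle, collar included, is pressed down (m), 0 at rest: it yields on a spring from 4 N on, 8 N per mm. Pressed by more than 4.5 mm (40 N) it is damaged; 3 to 8 N is plenty to feel the drop
- cutter: vegetable cutter with its hopper off: a round metal drum 200 mm across and 68 mm tall, with a slicing disc 176 mm across at 72 to 77 mm above the table around the spindle, and a discharge chute on its +x side; origin at the centre of its underside; it is fixed
- tray: low metal tray 170 x 240 mm (x, y), rim 20 mm high, floor 3 mm thick; fixed; origin at the centre of its underside
- carton: blue and white drink carton, 70 x 70 x 220 mm; bystander, leave alone; origin at the centre of its underside
- peppers: amber jar with yellow cap, 80 mm across, 130 mm tall; bystander, leave alone; origin at the centre of its underside
- mustard: yellow squeeze bottle with red cap, 56 mm across, 170 mm tall; bystander, leave alone; origin at the centre of its underside
- cake: white cake in a terracotta dish, 184 mm across, 46 mm tall; bystander, leave alone; origin at the centre of its underside
- spoon: steel spoon lying flat; bystander, leave alone; origin at the centre of its underside
- tongs: steel tongs with a green end, about 220 mm long, lying flat; bystander, leave alone; origin at the centre of its underside
- spacer: white plastic ring, 44 mm across, 12 mm tall, in the tray beside the nut; bystander, leave alone; origin at the centre of its underside
There are look-alikes about, which are no part of the job. Leave any orange look-alike of the nut alone.

How it is judged:
On the way, in this order (a step that is already met when the one before it is completed fails the run):
1. the nut is on the spindle, upright, the spindle's tip inside it (horizontal distance between nut and seat below 0.004 m and angle between nut's own z axis and vertical below 0.12 rad and z of nut in the frame of seat below 0.024 m).
2. the nut has dropped past the thread start (underside less than 11.5 mm above the seat) (horizontal distance between nut and seat below 0.004 m and angle between nut's own z axis and vertical below 0.12 rad and z of nut in the frame of seat below 0.0115 m), for 0.1 s.
At the end, for the whole second after the job is handed in: the nut stands upright (within 3.4 degrees) on the spindle axis (within 4 mm) with its underside within 1.8 mm of the spindle's collar face, at rest and let go, the spindle untwisted within 0.1 rad (horizontal distance between nut and seat below 0.004 m and angle between nut's own z axis and vertical below 0.06 rad and z of nut in the frame of seat between -0.002 and 0.0018 m and linear speed of nut below 0.01 m/s and value of joint spindle between -0.1 and 0.1 rad); the robot touches nothing.
It fails at once if the spindle wrenched by more than 0.35 rad either way (0.7 N m) (value of joint spindle above 0.35 rad or value of joint spindle below -0.35 rad).
It fails at once if the spindle pressed down by more than 4.5 mm (40 N) (value of joint float above 0.0045 m).
It fails at once if a bystander moved by more than 30 mm (distance of any of carton, peppers, mustard, cake, spoon, tongs, spacer from where it was at the start of the episode above 0.03 m).
It also fails if it takes over 58 s, if anything falls off the work surface, if the arm or the gripper's body presses on something with over 40 N, if the wrist force passes 120 N, or if a joint passes its speed limit or range.

## Working session

There is one attempt and no reset: what is moved stays moved. The work goes in short steps, Python scripts to look and compute and a tool call to move; the robot and the scene stay as the last step left them, time stands still between calls to the robot, and variables do not carry over. Pictures are saved under pics/ and viewed, and the job is handed in when it is done.

Besides the shell and the picture viewer there is one more tool, called by a JSON object that holds its "method" and its "body", one argument or row to a line. servo_tool: Moves the arm, as the interface text tells. Its arguments: {"type":"object","properties":{"deltas":{"type":"array","items":{"type":"array","items":{"type":"array","items":{"type":"number"}}}}},"required":["deltas"]}

```bash
mkdir -p pics; cat > h.py <<'E'
import numpy as np, cv2
from plant import state, grab_frame, calibration
def shot(name,fn):
    c=calibration(name); im=grab_frame(name)
    cv2.imwrite('pics/'+fn+'.png',im[:,:,::-1]); np.savez('pics/'+fn+'.npz',K=np.array(c['intrinsics']),k1=c['k1'],T=np.array(c['world_from_camera']))
    return im
def crop(fn,x0,y0,x1,y1,s):
    im=cv2.imread('pics/'+fn+'.png')[y0:y1,x0:x1]
    cv2.imwrite('pics/%s_c%d_%d.png'%(fn,x0,y0),cv2.resize(im,None,fx=s,fy=s,interpolation=cv2.INTER_CUBIC))
def ray(fn,u,v):
    d=np.load('pics/'+fn+'.npz');K=d['K'];k1=float(d['k1'])
    p=cv2.undistortPoints(np.array([[[u,v]]],float),K,np.array([k1,0,0,0,0.]))[0,0]
    T=d['T']; return T[:3,3],T[:3,:3]@np.array([p[0],p[1],1])
def atz(fn,u,v,z):
    o,d=ray(fn,u,v); return o+d*(z-o[2])/d[2]
def proj(fn,P):
    d=np.load('pics/'+fn+'.npz');T=np.linalg.inv(d['T']);
    r=cv2.projectPoints(np.array(P,float).reshape(-1,1,3),cv2.Rodrigues(T[:3,:3])[0],T[:3,3],d['K'],np.array([float(d['k1']),0,0,0,0]))[0]
    return r[:,0]
def tri(a,b):
    A=np.zeros((3,3));y=np.zeros(3)
    for o,d in (a,b):
        d=d/np.linalg.norm(d);M=np.eye(3)-np.outer(d,d);A+=M;y+=M@o
    return np.linalg.solve(A,y)
E
python3 - <<'E'
from h import *
for n in('scene','side','wrist'):
    shot(n,n+'0'); print(n,np.round(calibration(n)['world_from_camera'],3).tolist())
a=[cv2.imread('pics/%s0.png'%n) for n in('scene','side')]
print(state())
E
```

```text
scene [[0.797, 0.494, -0.349, 0.98], [0.604, -0.66, 0.447, -0.522], [-0.01, -0.567, -0.824, 1.081], [0.0, 0.0, 0.0, 1.0]]
side [[-0.999, -0.011, 0.043, 0.52], [-0.041, 0.615, -0.787, 1.03], [-0.018, -0.788, -0.615, 0.897], [0.0, 0.0, 0.0, 1.0]]
wrist [[0.429, -0.869, -0.247, 0.329], [-0.903, -0.413, -0.115, -0.536], [-0.002, 0.272, -0.962, 0.373], [0.0, 0.0, 0.0, 1.0]]
{'time': 0.15, 'joint_pos': array([-1.24601886e+00,  5.32272289e-02,  1.61400229e+00,  1.60088340e-05,
        1.47596294e+00, -1.19019637e-01]), 'joint_vel': array([-0.0001055 , -0.00178598, -0.00552191,  0.00035082,  0.00142916,
       -0.00069383]), 'joint_efforts': array([ 3.34564320e-04, -3.94241774e+01, -3.70722127e+01, -5.07947459e-05,
        4.68242535e-03,  7.18208746e-07]), 'tool_pos': array([ 0.26820407, -0.56402342,  0.24931759]), 'tool_rot': array([-7.96490530e-04,  9.75481226e-01,  2.20081205e-01, -7.42222098e-05]), 'contact_force': array([-0.76339819,  0.48872536, -0.56505208]), 'ft_torque': array([-0.00672779,  0.03880802, -0.01867907]), 'gripper_width': 0.9980029390969791}
```

View pics/scene0.png

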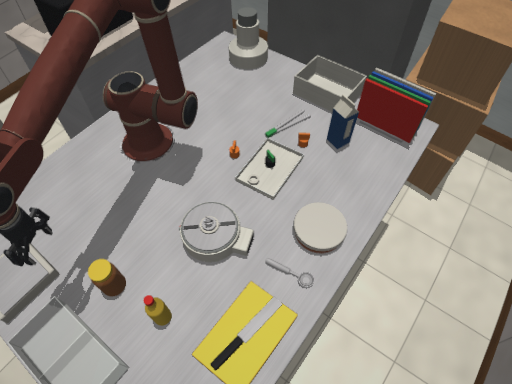

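View pics/side0.png

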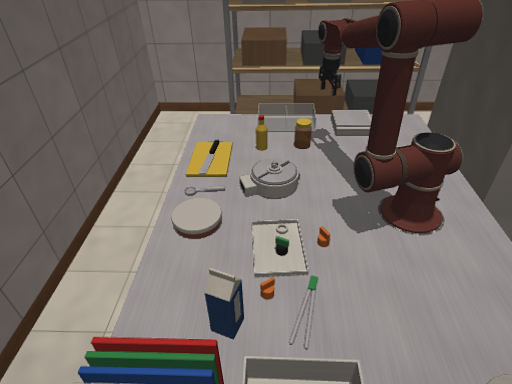

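View pics/wrist0.png

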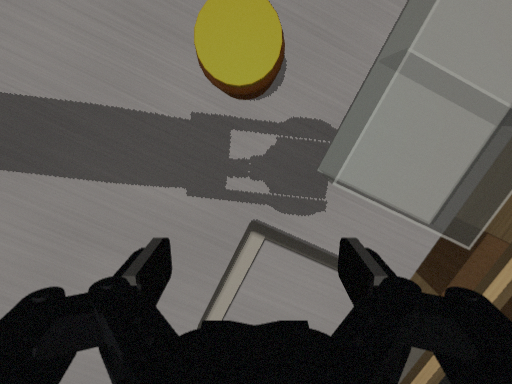

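```bash
python3 - <<'E'
from h import *
crop('scene0',220,120,320,200,8);crop('side0',235,145,335,265,5);crop('scene0',170,190,260,262,8)
E
```

```text
(no output)
```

View pics/scene0_c220_120.png

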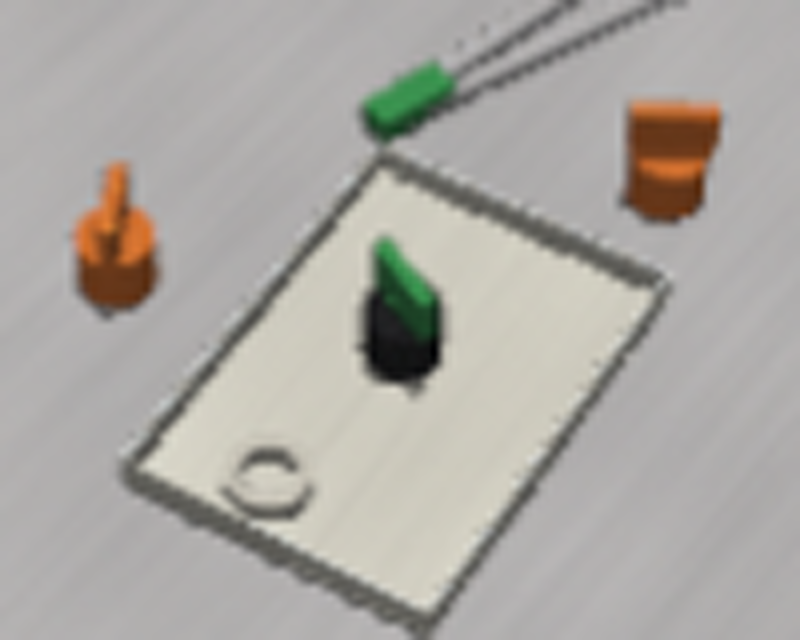

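View pics/side0_c235_145.png

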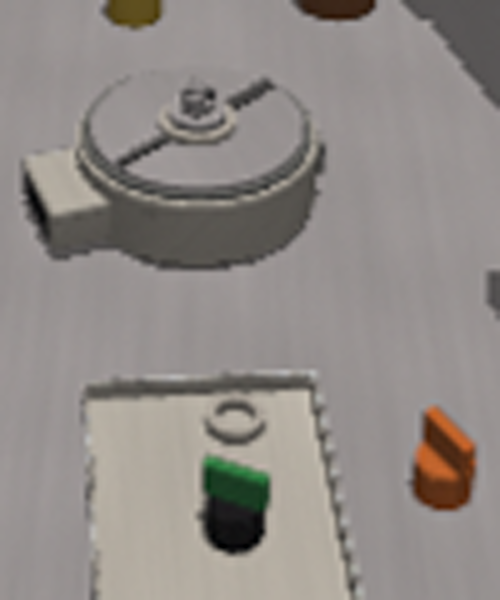

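View pics/scene0_c170_190.png

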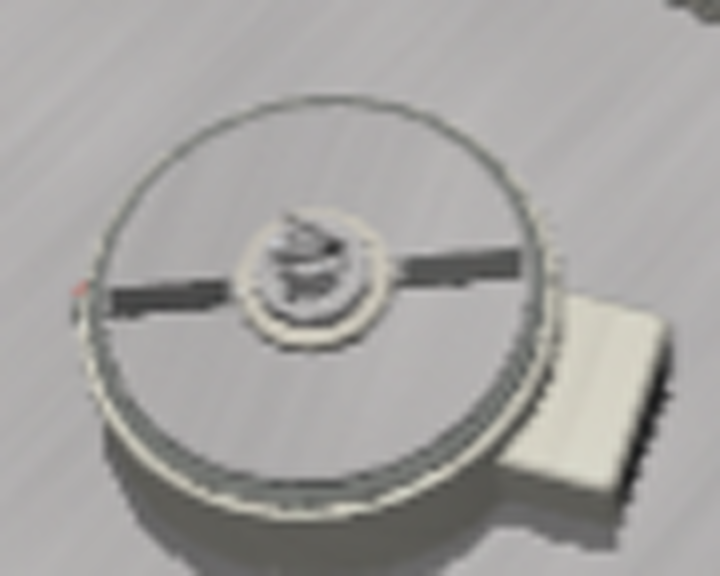

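```bash
python3 - <<'E'
from h import *
f=lambda a:np.round(a,4)
for p in((267.9,150.3),(274.6,157)): print('s',f(atz('scene0',*p,.064)))
for p in((276,236.8),(288.4,241.4)): print('side',f(atz('side0',*p,.064)))
a=ray('scene0',220+397/8,120+340/8);b=ray('side0',235+235/5,145+500/5)
print('nut mid',f(tri(a,b)))
# spindle tip
print('tip',f(atz('scene0',170+312/8,190+240/8,.119)),f(atz('side0',235+199/5,145+88/5,.119)))
print('collar',f(atz('scene0',170+313/8,190+278/8,.092)),f(atz('side0',235+197/5,145+119/5,.092)))
print('disc', f(atz('scene0',170+312/8,190+288/8,.077)))
E
```

```text
s [0.4708 0.2153 0.064 ]
s [0.5108 0.2032 0.064 ]
side [0.5058 0.2039 0.064 ]
side [0.4658 0.2238 0.064 ]
nut mid [0.4879 0.2    0.02  ]
tip [ 0.5205 -0.172   0.119 ] [ 0.5107 -0.1552  0.119 ]
collar [ 0.5196 -0.1753  0.092 ] [ 0.5119 -0.1509  0.092 ]
disc [ 0.5154 -0.1738  0.077 ]
```

{"method": "servo_tool", "body": {
  "deltas": [
    [[85,30,48,0,0],[85,60,96,0,0],[85,90,144,0,0],[85,120,192,0,0],[85,150,240,0,0]]
  ]
}}

```text
time: 0.78
tool_pos: [0.4189, -0.3227, 0.25]
tool_rot: [-0.0, 0.976, 0.22, 0.0]
contact_force: [0.4, -0.9, -0.3]
gripper_width: 0.997
```

{"method": "servo_tool", "body": {
  "deltas": [
    [[85,30,50,0,0],[85,60,100,0,0],[85,97,160,0,0],[85,97,160,0,0],[85,97,160,0,0]]
  ]
}}

```text
time: 1.4
tool_pos: [0.5152, -0.1643, 0.25]
tool_rot: [0.0, 0.975, 0.221, -0.0]
contact_force: [0.3, -0.1, -0.6]
gripper_width: 0.99
```

```bash
python3 - <<'E'
from h import *
s=state();print(s['tool_pos'],s['tool_rot'],s['joint_pos']);shot('wrist','w1')
print(proj('w1',[[.515,-.163,.119],[.515,-.163,.092]]))
crop('w1',130,60,400,264,2.9)
E
```

```text
[ 0.51521818 -0.16428129  0.24995018] [ 2.12342917e-05  9.75356626e-01  2.20633732e-01 -4.56394086e-04] [-4.46019677e-01 -1.48741964e-01  1.80805590e+00 -6.01388964e-04
  1.48296873e+00  6.79901226e-01]
[[252.23108815 187.40022486]
 [252.44274152 180.71253403]]
```

View pics/w1.png

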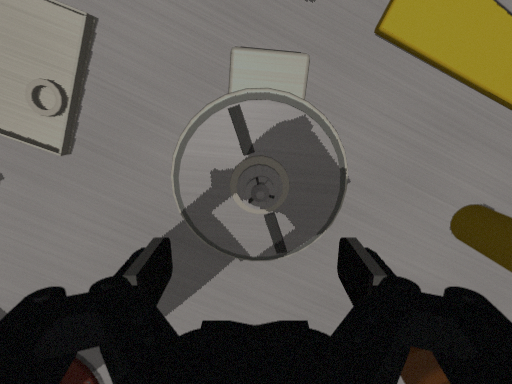

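```bash
python3 - <<'E'
from h import *
crop('w1',210,140,310,230,8)
E
```

```text
(no output)
```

View pics/w1_c210_140.png

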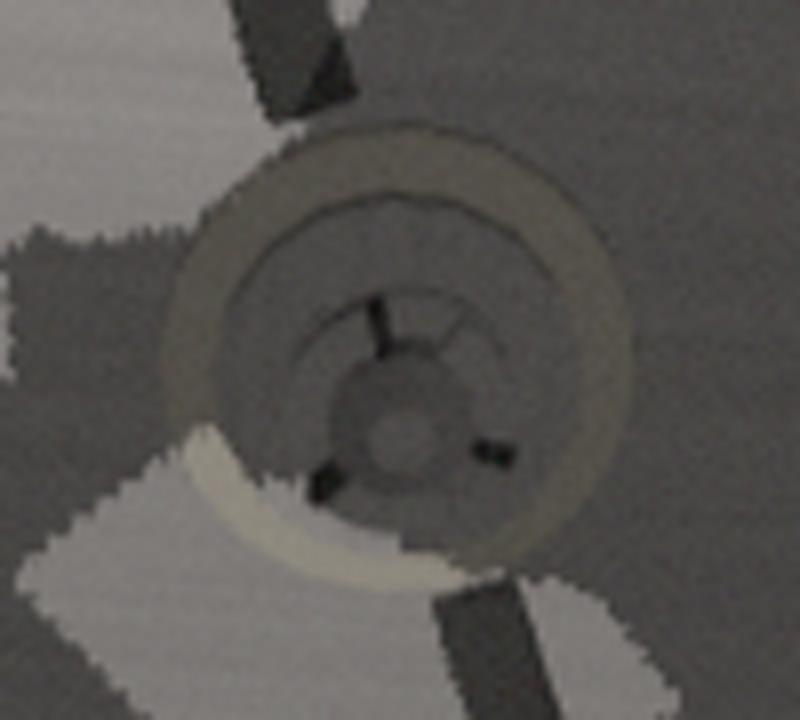

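```bash
python3 - <<'E'
from h import *
f=lambda a:np.round(a,4)
print(np.load('pics/w1.npz')['K'])
print('tip',f(atz('w1',210+403/8,140+435/8,.119)))
print('tipbig',f(atz('w1',210+400/8,140+408/8,.115)))
for z in(.077,.092): print('ring',z,f(atz('w1',210+398/8,140+358/8,z)),'grey',f(atz('w1',210+400/8,140+380/8,z)))
for r,z in((.0145,.092),(.0145,.110),(.0145,.115)):
  P=[[.515+r*np.cos(t),-.163+r*np.sin(t),z] for t in np.linspace(0,6.28,5)]
  print(z,(proj('w1',P)-[210,140])*8)
# whole drum rim ellipse
print('drum center', f(atz('w1',259.5,174,.075)))
E
```

```text
[[281.24805455   0.         254.43139922]
 [  0.         281.24805455 192.74877855]
 [  0.           0.           1.        ]]
tip [ 0.5122 -0.1728  0.119 ]
tipbig [ 0.514  -0.1716  0.115 ]
ring 0.077 [ 0.5111 -0.1735  0.077 ] grey [ 0.5084 -0.1751  0.077 ]
ring 0.092 [ 0.5144 -0.1716  0.092 ] grey [ 0.5118 -0.1732  0.092 ]
0.092 [[388.436432   225.30493099]
 [237.04813942 278.11706641]
 [291.68222033 423.565544  ]
 [440.75903108 372.881968  ]
 [388.76399593 225.45965125]]
0.11 [[390.48364067 253.82099349]
 [229.38139291 309.81806913]
 [287.5954147  463.80017566]
 [446.0778138  410.18460168]
 [390.832297   253.98511849]]
0.115 [[391.1000532  262.4070313 ]
 [227.07419606 319.35787721]
 [286.36737591 475.88999629]
 [447.67688042 421.39925348]
 [391.45505945 262.57397442]]
drum center [ 0.5213 -0.1683  0.075 ]
```

{"method": "servo_tool", "body": {
  "deltas": [
    [[85,-2,-8,-15,0],[85,-2,-8,-45,0],[85,-2,-8,-50,0],[85,-2,-8,-50,0],[85,-2,-8,-50,0]]
  ]
}}

```text
time: 2.08
tool_pos: [0.5138, -0.1731, 0.2015]
tool_rot: [0.001, 0.976, 0.22, 0.001]
contact_force: [-0.4, 0.4, 1.1]
gripper_width: 0.995
```

```bash
python3 - <<'E'
from h import *
s=state();print(s['tool_pos'],s['tool_rot']);shot('wrist','w2')
crop('w2',200,130,310,230,7)
E
```

```text
[ 0.51380909 -0.17311989  0.20154221] [6.57751394e-04 9.75541833e-01 2.19811572e-01 7.56817347e-04]
```

{"method": "servo_tool", "body": {
  "deltas": [
    [[85,0,0,0,1.7],[85,0,0,0,3.4],[85,0,0,0,5.1],[85,0,0,0,6.8],[85,0,0,0,8.5]]
  ]
}}

```text
time: 2.75
tool_pos: [0.5139, -0.1726, 0.2015]
tool_rot: [0.001, 0.784, 0.621, 0.0]
contact_force: [-0.4, -0.6, 0.6]
gripper_width: 0.994
```

{"method": "servo_tool", "body": {
  "deltas": [
    [[85,0,0,0,1.7],[85,0,0,0,3.4],[85,0,0,0,5.1],[85,0,0,0,6.5],[85,0,0,0,6.5]]
  ]
}}

```text
time: 3.38
tool_pos: [0.5138, -0.1726, 0.2013]
tool_rot: [0.001, 0.535, 0.845, 0.0]
contact_force: [0.2, 0.0, -0.2]
gripper_width: 0.994
```

```bash
python3 - <<'E'
from h import *
s=state();print(s['tool_pos'],s['tool_rot'],s['joint_pos']);shot('wrist','w3')
crop('w3',200,130,310,230,7)
E
```

```text
[ 0.51382828 -0.17258288  0.20133147] [8.51833806e-04 5.34786776e-01 8.44986612e-01 6.44986223e-05] [-4.61337199e-01 -1.11891314e-01  1.85678975e+00 -4.74460950e-05
  1.39498631e+00 -9.03614030e-01]
```

View pics/w2_c200_130.png

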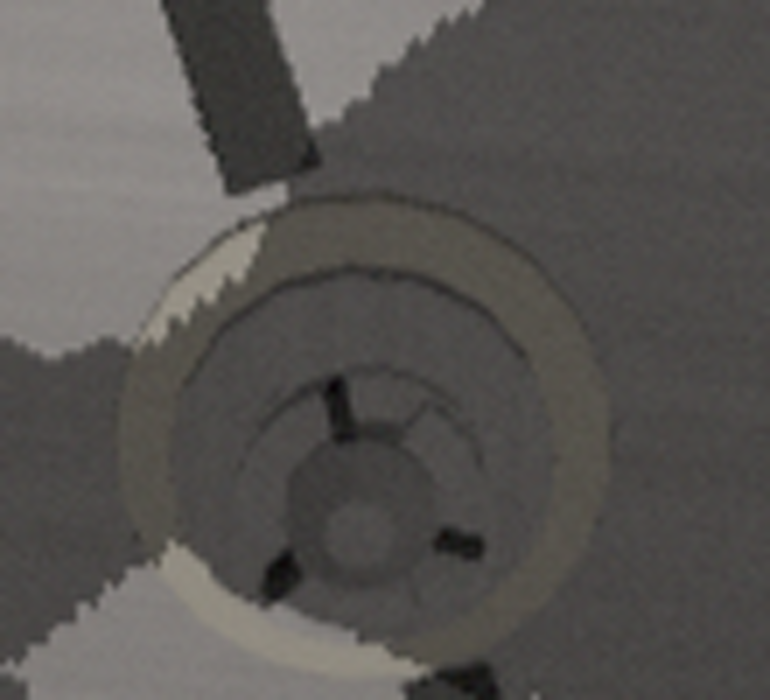

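View pics/w3_c200_130.png

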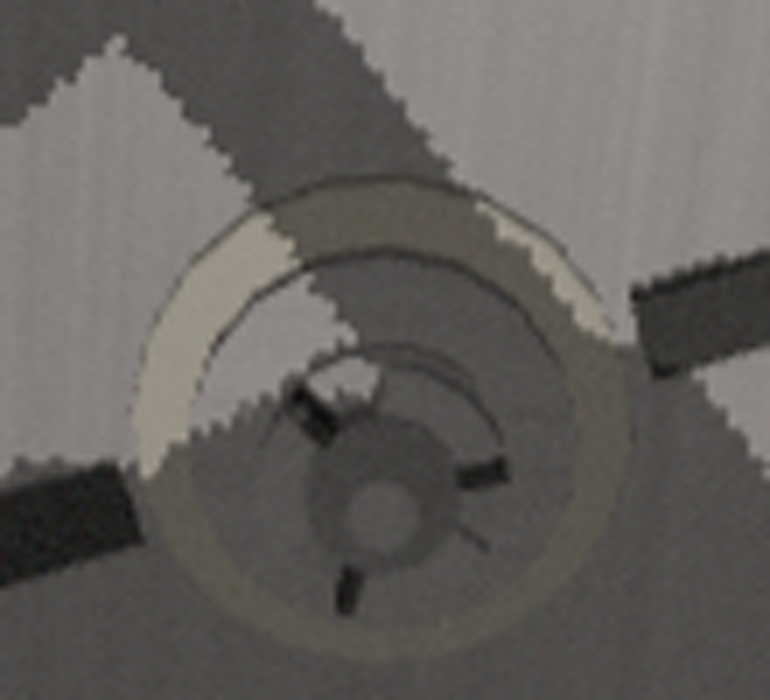

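```bash
python3 - <<'E'
from h import *
f=lambda a:np.round(a,4)
P={'w2':{'tip':(361,534),'collar':(361,455)},'w3':{'tip':(383,516),'collar':(383,437)}}
yaw={'w2':2*np.arctan2(.21981,.97554),'w3':2*np.arctan2(.84499,.53479)}
m={}
for w in P:
  for k,z in(('tip',.119),('collar',.092)):
    u,v=P[w][k]; m[w,k]=atz(w,200+u/7,130+v/7,z); print(w,k,f(m[w,k]))
R=lambda a:np.array([[np.cos(a),-np.sin(a)],[np.sin(a),np.cos(a)]])
for k in('tip','collar'):
  A=np.block([[np.eye(2),R(yaw[w])] for w in P][0:1]+[[np.eye(2),R(yaw['w3'])]]) if 0 else np.vstack([np.hstack([np.eye(2),R(yaw[w])]) for w in P])
  print(k,f(np.linalg.solve(A,np.hstack([m[w,k][:2] for w in P]))), np.degrees(list(yaw.values())))
o,d=ray('w2',200+362/7,130+534/7)
# triangulate across views
print('tri tip',f(tri(ray('w2',200+361/7,130+534/7),ray('w3',200+383/7,130+516/7))))
c=f(m['w2','tip'])
for a in('scene0','side0'): print(a,proj(a,[[.513,-.172,.119],[.513,-.172,.092]]))
for w in P:
  for r,z in((.0145,.092),(.021,.092)):
    q=proj(w,[[m[w,'tip'][0]+r*np.cos(t),m[w,'tip'][1]+r*np.sin(t),z] for t in np.linspace(0,6.28,40)])-[200,130]
    print(w,r,z,np.round(7*q.min(0)),np.round(7*q.max(0)))
E
```

```text
w2 tip [ 0.5116 -0.1728  0.119 ]
w2 collar [ 0.5127 -0.1721  0.092 ]
w3 tip [ 0.5122 -0.1724  0.119 ]
w3 collar [ 0.5116 -0.1711  0.092 ]
tip [ 5.117e-01 -1.723e-01 -3.000e-04 -4.000e-04] [ 25.39581532 115.3409645 ]
collar [ 5.116e-01 -1.721e-01  9.000e-04 -4.000e-04] [ 25.39581532 115.3409645 ]
tri tip [ 0.512  -0.1724  0.1198]
scene0 [[207.23853194 218.76178104]
 [208.25913983 222.97297914]]
side0 [[274.22071287 160.29559063]
 [274.14004165 165.87964568]]
w2 0.0145 0.092 [246. 350.] [480. 575.]
w2 0.021 0.092 [193. 298.] [533. 624.]
w3 0.0145 0.092 [265. 333.] [500. 559.]
w3 0.021 0.092 [212. 281.] [553. 608.]
```

{"method": "servo_tool", "body": {
  "deltas": [
    [[85,-3,55,0,1],[85,-6,110,0,2],[85,-9,165,0,3],[85,-13,220,0,4.2],[85,-17,275,0,5.4]]
  ]
}}

```text
time: 4.05
tool_pos: [0.4963, 0.1043, 0.201]
tool_rot: [0.001, 0.276, 0.961, 0.0]
contact_force: [0.5, -0.2, -0.1]
gripper_width: 0.995
```

{"method": "servo_tool", "body": {
  "deltas": [
    [[85,-4,55,0,1],[85,-9,105,0,2],[85,-9,105,0,2],[85,-9,105,0,2]]
  ]
}}

```text
time: 4.55
tool_pos: [0.4874, 0.2075, 0.2005]
tool_rot: [0.0, 0.176, 0.984, -0.0]
contact_force: [-0.3, -0.2, -0.8]
gripper_width: 0.998
```

```bash
python3 - <<'E'
from h import *
s=state();print(s['tool_pos'],s['tool_rot'],s['joint_pos']);shot('wrist','w4')
print(proj('w4',[[.488,.208,.064]]))
E
```

```text
[0.48743082 0.20747154 0.20049806] [ 2.10071315e-04  1.75662560e-01  9.84450403e-01 -1.57372296e-04] [ 2.62116734e-01 -1.40875744e-01  1.88453373e+00 -4.70430628e-04
  1.39768802e+00 -9.55441103e-01]
[[257.14000041 188.95426264]]
```

View pics/w4.png

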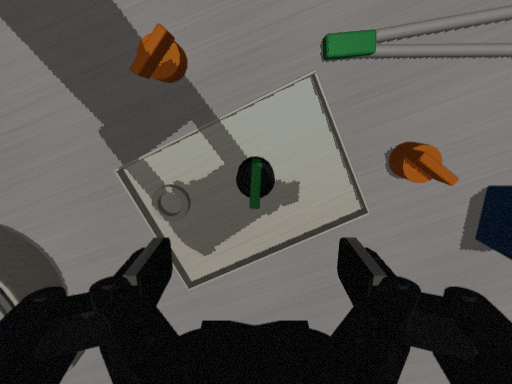

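```bash
python3 - <<'E'
from h import *
crop('w4',215,140,295,220,9)
E
```

```text
(no output)
```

View pics/w4_c215_140.png

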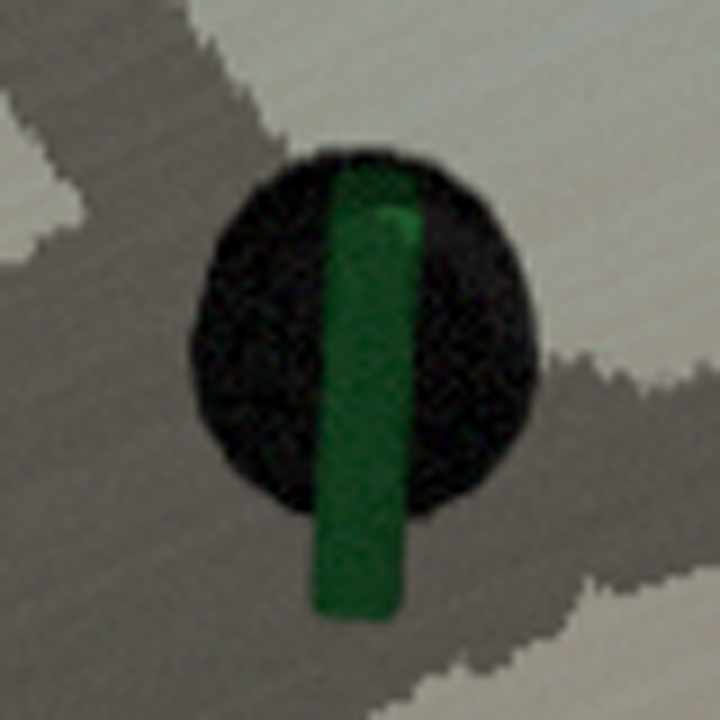

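```bash
python3 - <<'E'
from h import *
a=atz('w4',215+377/9,140+207/9,.064);b=atz('w4',215+357/9,140+615/9,.064)
print(a,b,(a+b)/2,np.linalg.norm(a-b),np.degrees(np.arctan2(*(a-b)[1::-1])))
print('cap',atz('w4',215+365/9,140+335/9,.036))
s=state();print(np.degrees(2*np.arctan2(s['tool_rot'][2],s['tool_rot'][1])), 1e3*((a+b)/2-s['tool_pos']))
E
```

```text
[0.46437425 0.21640622 0.064     ] [0.50555522 0.19899586 0.064     ] [0.48496473 0.20770104 0.064     ] 0.044710103942475134 157.08249570485924
cap [0.48258507 0.20847721 0.036     ]
159.71554146002276 [  -2.59081393    0.77780138 -136.45539834]
```

{"method": "servo_tool", "body": {
  "deltas": [
    [[50,-2.5,0.8,-30,-0.43],[50,-2.5,0.8,-80,-0.43],[50,-2.5,0.8,-120,-0.43],[50,-2.5,0.8,-138,-0.43],[50,-2.5,0.8,-141,-0.43]]
  ]
}}

```text
time: 5.22
tool_pos: [0.4847, 0.2075, 0.0586]
tool_rot: [-0.001, 0.198, 0.98, -0.0]
contact_force: [-0.7, -0.4, -0.2]
gripper_width: 0.582
```

```bash
python3 - <<'E'
from h import *
s=state();print(s['tool_pos'],s['tool_rot'],s['contact_force'],s['gripper_width']);shot('wrist','w5')
E
```

```text
[0.48470161 0.20748738 0.05864059] [-6.89345409e-04  1.98112025e-01  9.80179065e-01 -3.88927306e-04] [-0.74275353 -0.37136513 -0.21377965] 0.5818580709143856
```

View pics/w5.png

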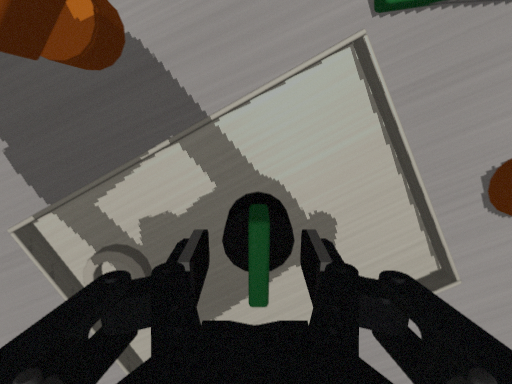

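```bash
python3 - <<'E'
from h import *
crop('w5',200,180,320,320,5)
s=state()
a=atz('w5',259,213,.064);b=atz('w5',259,305,.064);print(a,b,(a+b)/2,np.linalg.norm(a-b))
E
```

```text
[0.46047308 0.21792504 0.064     ] [0.50476899 0.19945192 0.064     ] [0.48262103 0.20868848 0.064     ] 0.04799357784236919
```

View pics/w5_c200_180.png

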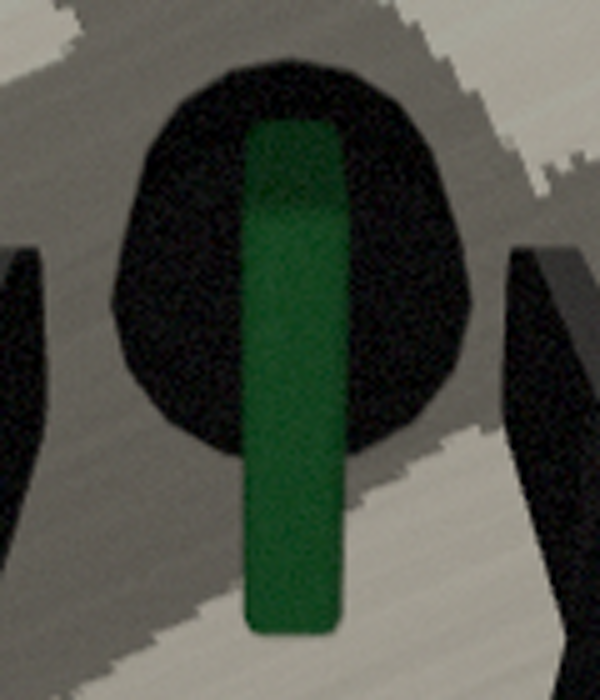

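```bash
python3 - <<'E'
from h import *
for v0,v1 in((222,306.6),(223,306.6),(221.5,306)):
  a=atz('w5',259,v0,.064);b=atz('w5',258.6,v1,.064);c=(a+b)/2
  th=np.radians(157.1);ex=np.array([np.cos(th),np.sin(th)]);ey=np.array([np.sin(th),-np.cos(th)])
  d=c[:2]-np.array([.4847,.2075]);print(c,np.linalg.norm(a-b),d@ex*1e3,d@ey*1e3)
E
```

```text
[0.48499138 0.20759312 0.064     ] 0.0446171662538065 -0.23217487941515869 0.1991637494865422
[0.485214   0.20750028 0.064     ] 0.04413475490692499 -0.4733804158601691 0.20026941064898687
[0.4847206  0.20770612 0.064     ] 0.04451203491087874 0.061226658183359595 0.19788896816642976
```

{"method": "servo_tool", "body": {
  "deltas": [
    [[20,0,0,0,0],[6,0,0,0,0],[4,0,0,0,0],[4,0,0,0,0],[4,0,0,0,0]]
  ]
}}

```text
time: 5.9
tool_pos: [0.4862, 0.2088, 0.0611]
tool_rot: [0.001, 0.197, 0.98, 0.001]
contact_force: [0.2, 0.5, 6.9]
gripper_width: 0.104
```

{"method": "servo_tool", "body": {
  "deltas": [
    [[4,0,0,10,0],[4,0,0,40,0],[4,0,0,80,0],[4,0,0,120,0],[4,0,0,140,0]]
  ]
}}

```text
time: 6.52
tool_pos: [0.4854, 0.2086, 0.2017]
tool_rot: [0.001, 0.197, 0.98, 0.001]
contact_force: [0.1, -0.4, -2.0]
gripper_width: 0.106
```

```bash
python3 - <<'E'
from h import *
s=state();print(s['tool_pos'],s['tool_rot'],s['contact_force'],s['ft_torque'],s['gripper_width']);shot('wrist','w6');crop('w6',200,180,320,320,5)
E
```

```text
[0.48542168 0.20857883 0.20172228] [1.33884023e-03 1.97195079e-01 9.80363125e-01 6.72561269e-04] [ 0.14431427 -0.43800685 -2.04284012] [-0.02401744 -0.02297387 -0.01645167] 0.1057420897401882
```

View pics/w6.png

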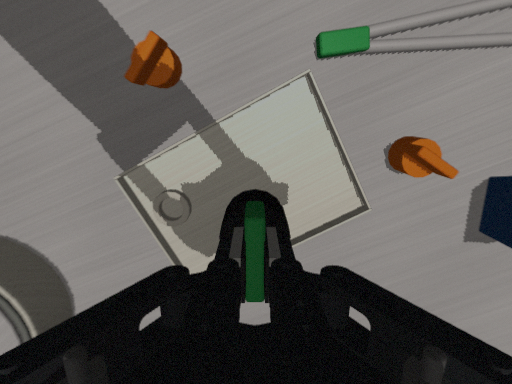

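View pics/w6_c200_180.png

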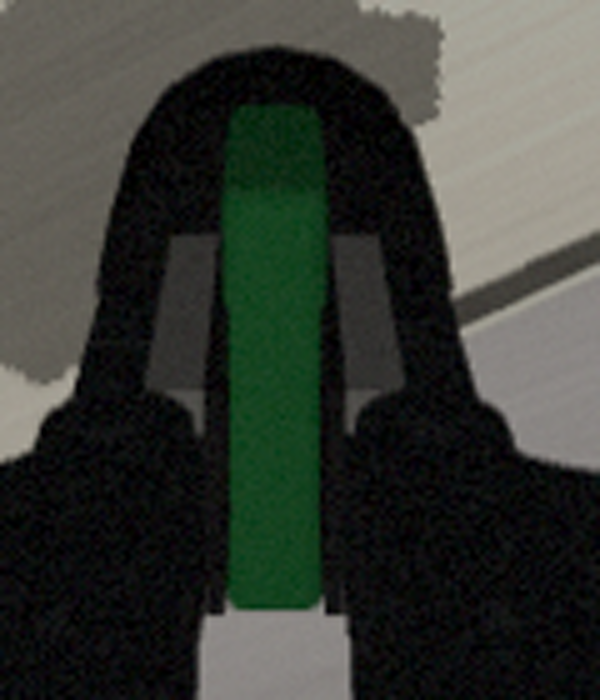

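```bash
python3 - <<'E'
from h import *
th=2*np.arctan2(.98036,.19720);print(np.degrees(th))
ex=np.array([np.cos(th),np.sin(th)]);ey=np.array([np.sin(th),-np.cos(th)])
for dz in(.002,.003,.005,.009):
  z=.2017+dz
  a=atz('w6',200+275/5,180+190/5,z);b=atz('w6',200+275/5,180+607/5,z);c=(a+b)/2
  d=c[:2]-np.array([.48542,.20858]);print(dz,np.linalg.norm(a-b),d@ex*1e3,d@ey*1e3)
E
```

```text
157.25338546785758
0.002 0.04490164036828694 0.2761376586341501 -1.571298667739118
0.003 0.044532527798841516 0.8441900226401657 -1.5748433672897115
0.005 0.043794302659950775 1.9802947506520947 -1.5819327663908553
0.009 0.04231785238216919 4.252504206675943 -1.5961115645931685
```

```bash
python3 - <<'E'
from h import *
from scipy.spatial.transform import Rotation as R
S={'wrist0':([.26820407,-.56402342,.24931759],[-7.96490530e-04,9.75481226e-01,2.20081205e-01,-7.42e-05]),
'w1':([0.51521818,-0.16428129,0.24995018],[2.12e-05,9.75356626e-01,2.20633732e-01,-4.56e-04]),
'w2':([0.51380909,-0.17311989,0.20154221],[6.57751394e-04,9.75541833e-01,2.19811572e-01,7.56817347e-04]),
'w3':([0.51382828,-0.17258288,0.20133147],[8.51833806e-04,5.34786776e-01,8.44986612e-01,6.44986223e-05]),
'w4':([0.48743082,0.20747154,0.20049806],[2.10e-04,1.75662560e-01,9.84450403e-01,-1.57372296e-04]),
'w5':([0.48470161,0.20748738,0.05864059],[-6.89345409e-04,1.98112025e-01,9.80179065e-01,-3.88927306e-04]),
'w6':([0.48542168,0.20857883,0.20172228],[1.33884023e-03,1.97195079e-01,9.80363125e-01,6.72561269e-04])}
for k,(p,q) in S.items():
  r=R.from_quat([q[1],q[2],q[3],q[0]]);T=np.load('pics/%s.npz'%k)['T']
  print(k,np.round(1e3*r.inv().apply(T[:3,3]-p),2),np.round((r.inv()*R.from_matrix(T[:3,:3])).as_euler('xyz',degrees=True),2),np.round(proj(k,p),1))
E
```

```text
wrist0 [  67.32    0.93 -123.62] [-1.579e+01 -4.000e-02  9.004e+01] [[252.8 256.6]]
w1 [  67.31    0.96 -123.75] [-1.579e+01 -2.000e-02  9.003e+01] [[252.6 256.4]]
w2 [  67.3     0.98 -123.75] [-1.579e+01 -2.000e-02  9.004e+01] [[252.6 256.4]]
w3 [  67.84   -1.51 -123.75] [-1.573e+01 -4.000e-02  9.003e+01] [[257.8 257.7]]
w4 [  69.16   -1.76 -123.76] [-1.571e+01 -1.000e-02  9.004e+01] [[258.2 260.2]]
w5 [  69.1    -1.78 -123.76] [-1.571e+01 -1.000e-02  9.003e+01] [[258.2 260.1]]
w6 [  69.09   -1.77 -123.79] [-1.572e+01 -1.000e-02  9.004e+01] [[258.2 260. ]]
```

```bash
python3 - <<'E'
from h import *
D=[(25.4,67.31,.96),(115.34,67.84,-1.51),(159.7,69.16,-1.76),(157.2,69.1,-1.78)]
A=[];y=[]
for t,x,v in D:
  c,s=np.cos(np.radians(t)),np.sin(np.radians(t))
  # tool x=(c,s), tool y=(s,-c)
  A+=[[1,0,c,s],[0,1,s,-c]];y+=[x,v]
sol,res,_,_=np.linalg.lstsq(np.array(A),np.array(y),rcond=None);print(sol,np.array(A)@sol-y)
w=sol[2:]/1e3
for k,m in(('w2',(.5116,-.1728)),('w3',(.5122,-.1724)),('w2c',(.5127,-.1721)),('w3c',(.5116,-.1711))): print(k,np.array(m)-w)
E
```

```text
[ 6.88127134e+01 -9.69192730e-03 -9.41246108e-01 -1.52088092e+00] [ 9.32722346e-05  4.39958238e-04  1.00846733e-03 -1.29527232e-03
  7.84985749e-03 -2.66114388e-03 -8.95159706e-03  3.51645797e-03]
w2 [ 0.51254125 -0.17127912]
w3 [ 0.51314125 -0.17087912]
w2c [ 0.51364125 -0.17057912]
w3c [ 0.51254125 -0.16957912]
```

{"method": "servo_tool", "body": {
  "deltas": [
    [[4,3,-45,5,-1.5],[4,6,-95,5,-3],[4,9,-145,5,-4.6],[4,12,-195,5,-6.2],[4,15,-245,5,-7.8]]
  ]
}}

```text
time: 7.2
tool_pos: [0.4988, -0.038, 0.2023]
tool_rot: [-0.001, 0.573, 0.82, -0.0]
contact_force: [0.9, 0.2, -1.6]
gripper_width: 0.102
```

{"method": "servo_tool", "body": {
  "deltas": [
    [[4,4,-50,0,-1.7],[4,8,-95,0,-3.4],[4,11,-125,0,-5.1],[4,12.4,-135,0,-6.7],[4,12.4,-135,0,-7.2]]
  ]
}}

```text
time: 7.82
tool_pos: [0.5113, -0.1722, 0.202]
tool_rot: [-0.002, 0.834, 0.552, -0.001]
contact_force: [-0.3, 0.3, -1.6]
gripper_width: 0.102
```

{"method": "servo_tool", "body": {
  "deltas": [
    [[4,0,0,0,0],[4,0,0,0,0]]
  ]
}}

```text
time: 8.07
tool_pos: [0.5118, -0.1713, 0.2032]
tool_rot: [-0.001, 0.832, 0.554, -0.0]
contact_force: [0.0, 0.3, -2.4]
gripper_width: 0.101
```

```bash
python3 - <<'E'
from h import *
s=state();print(s['tool_pos'],s['tool_rot'],s['contact_force'],s['ft_torque'],s['gripper_width']);
print(np.degrees(2*np.arctan2(s['tool_rot'][2],s['tool_rot'][1])))
shot('wrist','w7');crop('w7',200,180,320,320,5)
shot('side','s7');crop('s7',225,100,325,200,6);shot('scene','c7');crop('c7',160,170,260,250,7)
E
```

```text
[ 0.51177007 -0.17125398  0.20319578] [-7.87503128e-04  8.32407910e-01  5.54162653e-01 -4.52198811e-04] [ 0.02369954  0.32202754 -2.44211541] [0.01073674 0.0218894  0.0161866 ] 0.1012730716076519
67.30615098022933
```

View pics/w7.png

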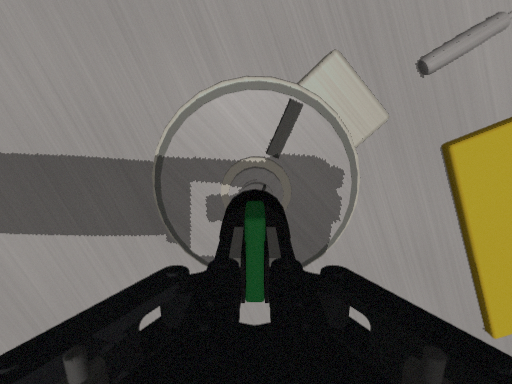

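View pics/s7_c225_100.png

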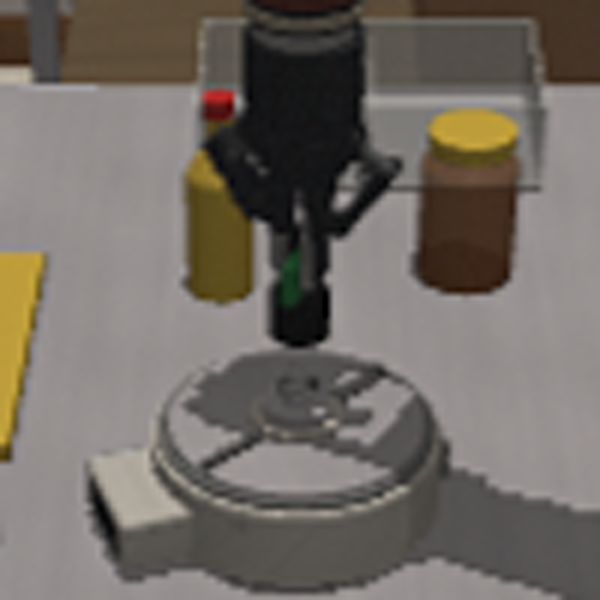

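View pics/c7_c160_170.png

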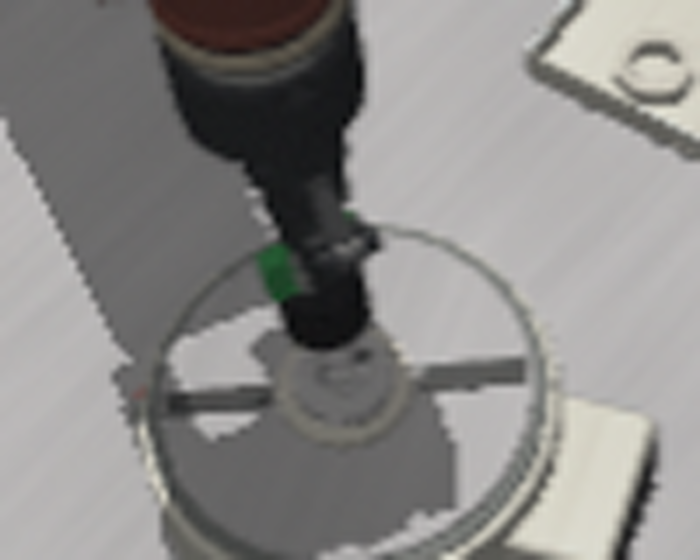

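{"method": "servo_tool", "body": {
  "deltas": [
    [[4,1,0,-8,0],[4,1,0,-16,0],[4,1,0,-20,0],[4,1,0,-23,0],[4,1,0,-25,0]]
  ]
}}

```text
time: 8.85
tool_pos: [0.5133, -0.1717, 0.1791]
tool_rot: [-0.0, 0.833, 0.554, -0.0]
contact_force: [-0.1, 0.5, -2.1]
gripper_width: 0.097
```

{"method": "servo_tool", "body": {
  "deltas": [
    [[4,0,0,-2,0],[4,0,0,-4,0],[4,0,0,-5,0]]
  ]
}}

```text
time: 9.22
tool_pos: [0.5132, -0.1716, 0.1742]
tool_rot: [-0.0, 0.833, 0.554, -0.0]
contact_force: [-0.3, 0.1, -2.6]
gripper_width: 0.098
```

```bash
cat > st.py <<'E'
from plant import state
import numpy as np
s=state();print(np.round(s['tool_pos'],4),np.round(s['tool_rot'],4),np.round(s['contact_force'],2),np.round(s['ft_torque'],3),round(s['gripper_width'],3),s['time'],np.round(np.degrees(2*np.arctan2(s['tool_rot'][2],s['tool_rot'][1])),1),np.round(s['joint_pos'][5],2))
E
python3 st.py
```

```text
[ 0.5132 -0.1716  0.1742] [-0.      0.8327  0.5537 -0.    ] [-0.31  0.1  -2.62] [-0.059 -0.022  0.025] 0.098 9.225 67.2 -0.06
```

{"method": "servo_tool", "body": {
  "deltas": [
    [[4,-0.3,0.3,-1,0],[4,-0.3,0.3,-2,0],[4,-0.3,0.3,-3,0]]
  ]
}}

```text
time: 9.6
tool_pos: [0.513, -0.1713, 0.1713]
tool_rot: [0.0, 0.833, 0.554, 0.0]
contact_force: [0.3, 0.5, -1.9]
gripper_width: 0.1
```

{"method": "servo_tool", "body": {
  "deltas": [
    [[4,0,0,-1,0],[4,0,0,-2,0],[4,0,0,-3,0]]
  ]
}}

```text
time: 9.98
tool_pos: [0.5129, -0.1714, 0.1682]
tool_rot: [-0.0, 0.833, 0.554, -0.0]
contact_force: [0.1, 0.2, -2.4]
gripper_width: 0.1
```

```bash
python3 st.py
```

```text
[ 0.5129 -0.1714  0.1682] [-0.      0.8327  0.5537 -0.    ] [ 0.08  0.16 -2.38] [ 0.024 -0.021  0.015] 0.1 9.975 67.2 -0.06
```

{"method": "servo_tool", "body": {
  "deltas": [
    [[4,0,0,-0.7,0],[4,0,0,-1.5,0],[4,0,0,-1.5,0]]
  ]
}}

```text
time: 10.35
tool_pos: [0.5129, -0.1713, 0.1667]
tool_rot: [-0.0, 0.833, 0.554, -0.0]
contact_force: [0.2, -0.6, -2.0]
gripper_width: 0.098
```

{"method": "servo_tool", "body": {
  "deltas": [
    [[4,0,0,-0.7,0],[4,0,0,-1.5,0],[4,0,0,-1.5,0]]
  ]
}}

```text
time: 10.72
tool_pos: [0.5129, -0.1713, 0.1652]
tool_rot: [-0.0, 0.833, 0.554, -0.0]
contact_force: [0.7, -0.5, -1.8]
gripper_width: 0.102
```

```bash
python3 st.py
```

```text
[ 0.5129 -0.1713  0.1652] [-1.000e-04  8.327e-01  5.537e-01 -1.000e-04] [ 0.67 -0.52 -1.78] [-0.035  0.018  0.002] 0.102 10.725 67.2 -0.06
```

{"method": "servo_tool", "body": {
  "deltas": [
    [[4,0,0,-0.7,0],[4,0,0,-1.5,0],[4,0,0,-1.5,0]]
  ]
}}

```text
time: 11.1
tool_pos: [0.5129, -0.1713, 0.1637]
tool_rot: [-0.0, 0.833, 0.554, -0.0]
contact_force: [-0.7, 0.7, -1.5]
gripper_width: 0.105
```

{"method": "servo_tool", "body": {
  "deltas": [
    [[4,0,0,-0.7,0],[4,0,0,-1.5,0],[4,0,0,-1.5,0]]
  ]
}}

```text
time: 11.48
tool_pos: [0.5129, -0.1713, 0.1622]
tool_rot: [-0.0, 0.833, 0.554, -0.0]
contact_force: [-0.1, -0.5, -1.5]
gripper_width: 0.097
```

```bash
python3 st.py
```

```text
[ 0.5129 -0.1713  0.1622] [-1.000e-04  8.327e-01  5.537e-01 -0.000e+00] [-0.14 -0.51 -1.5 ] [ 0.036 -0.062 -0.044] 0.097 11.475 67.2 -0.06
```

```bash
python3 - <<'E'
from h import *
shot('side','s8');crop('s8',235,120,315,190,9)
E
```

```text
(no output)
```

View pics/s8_c235_120.png

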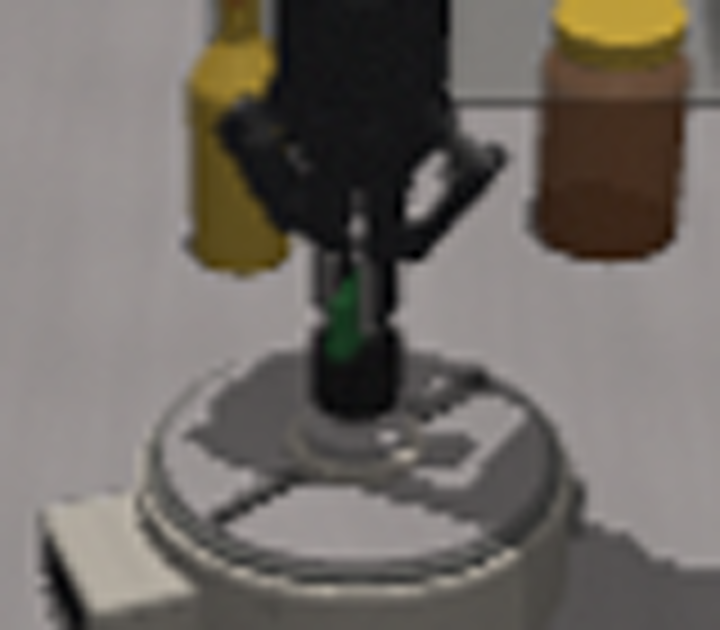

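```bash
python3 - <<'E'
from h import *
for z in(.098,.102,.106,.110,.114): print(z,proj('s8',[[.513,-.1503,z]]))
print(proj('s8',[[.513,-.143,.077],[.513,-.1498,.092]]),'ring front', (120+470/9))
E
```

```text
0.098 [[274.14659269 167.64905666]]
0.102 [[274.15858342 166.82112161]]
0.106 [[274.17062143 165.9902848 ]]
0.11 [[274.18270702 165.15653018]]
0.114 [[274.19484046 164.31984157]]
[[274.08041532 172.98174563]
 [274.12843082 168.95566038]] ring front 172.22222222222223
```

{"method": "servo_tool", "body": {
  "deltas": [
    [[4,0,0,-0.7,0],[4,0,0,-1.5,0],[4,0,0,-1.5,0]]
  ]
}}

```text
time: 11.9
tool_pos: [0.5129, -0.1713, 0.1607]
tool_rot: [-0.0, 0.833, 0.554, -0.0]
contact_force: [0.0, -0.5, -2.0]
gripper_width: 0.104
```

{"method": "servo_tool", "body": {
  "deltas": [
    [[4,0,0,-0.7,0],[4,0,0,-1.2,0],[4,0,0,-1.2,0]]
  ]
}}

```text
time: 12.28
tool_pos: [0.5129, -0.1713, 0.1595]
tool_rot: [-0.0, 0.833, 0.554, -0.0]
contact_force: [-0.3, -0.3, -1.4]
gripper_width: 0.103
```

```bash
python3 st.py
```

```text
[ 0.5129 -0.1713  0.1595] [-1.000e-04  8.327e-01  5.537e-01 -1.000e-04] [-0.29 -0.29 -1.38] [0.042 0.011 0.022] 0.103 12.275 67.2 -0.06
```

{"method": "servo_tool", "body": {
  "deltas": [
    [[4,0,0,-0.7,0],[4,0,0,-1.2,0],[4,0,0,-1.2,0]]
  ]
}}

```text
time: 12.65
tool_pos: [0.5129, -0.1713, 0.1584]
tool_rot: [-0.0, 0.833, 0.554, 0.0]
contact_force: [-0.2, 0.7, -0.7]
gripper_width: 0.105
```

{"method": "servo_tool", "body": {
  "deltas": [
    [[4,0,0,-0.7,0],[4,0,0,-1.2,0],[4,0,0,-1.2,0]]
  ]
}}

```text
time: 13.02
tool_pos: [0.5133, -0.1714, 0.1579]
tool_rot: [0.0, 0.833, 0.554, 0.0]
contact_force: [-0.9, 0.9, 3.1]
gripper_width: 0.1
```

```bash
python3 st.py
```

```text
[ 0.5133 -0.1714  0.1579] [3.000e-04 8.327e-01 5.537e-01 2.000e-04] [-0.91  0.93  3.11] [ 0.179  0.256 -0.066] 0.1 13.025 67.2 -0.06
```

{"method": "servo_tool", "body": {
  "deltas": [
    [[4,0,0,0,0.4],[4,0,0,0,0.8],[4,0,0,0,0.8]]
  ]
}}

```text
time: 13.4
tool_pos: [0.5133, -0.1713, 0.158]
tool_rot: [0.0, 0.809, 0.588, 0.0]
contact_force: [-1.0, 1.3, 4.4]
gripper_width: 0.104
```

```bash
python3 st.py
```

```text
[ 0.5133 -0.1713  0.158 ] [2.000e-04 8.089e-01 5.879e-01 3.000e-04] [-1.    1.27  4.39] [ 0.286  0.346 -0.014] 0.104 13.4 72.0 -0.15
```

{"method": "servo_tool", "body": {
  "deltas": [
    [[4,0,0,0,0.5],[4,0,0,0,1.0],[4,0,0,0,1.0]]
  ]
}}

```text
time: 13.78
tool_pos: [0.5133, -0.1713, 0.1581]
tool_rot: [0.0, 0.777, 0.629, 0.0]
contact_force: [-1.2, 2.7, 5.3]
gripper_width: 0.106
```

```bash
python3 st.py
```

```text
[ 0.5133 -0.1713  0.1581] [3.000e-04 7.770e-01 6.294e-01 3.000e-04] [-1.17  2.69  5.3 ] [ 0.317  0.408 -0.054] 0.106 13.775 78.0 -0.25
```

{"method": "servo_tool", "body": {
  "deltas": [
    [[4,-0.3,0.5,0.3,1.0],[4,-0.3,0.5,0.3,2.0],[4,-0.3,0.5,0.3,2.0]]
  ]
}}

```text
time: 14.15
tool_pos: [0.5131, -0.171, 0.1587]
tool_rot: [0.001, 0.707, 0.707, 0.0]
contact_force: [-2.0, 1.2, 6.5]
gripper_width: 0.101
```

```bash
python3 st.py
```

```text
[ 0.5131 -0.171   0.1587] [5.000e-04 7.070e-01 7.072e-01 2.000e-04] [-2.02  1.17  6.47] [ 0.297  0.433 -0.17 ] 0.101 14.15 90.0 -0.46
```

```bash
python3 - <<'E'
from h import *
shot('wrist','w9');crop('w9',195,150,325,310,4.5)
shot('side','s9');crop('s9',235,120,315,190,9)
E
```

```text
(no output)
```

View pics/w9_c195_150.png

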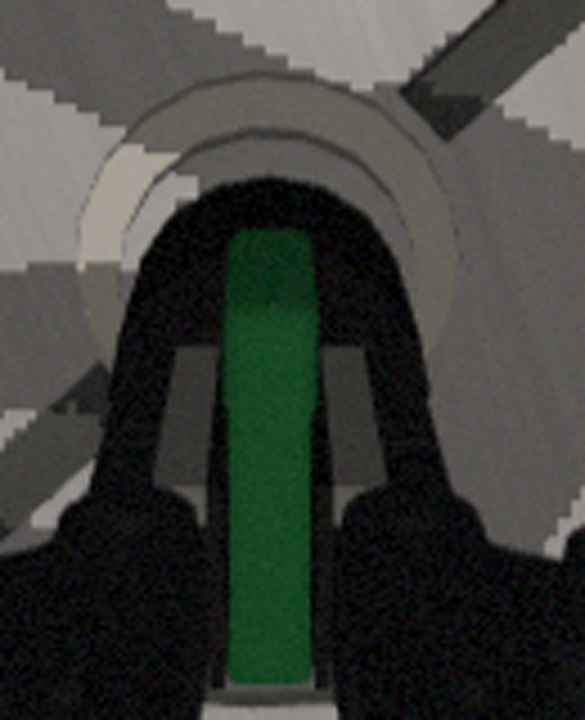

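View pics/s9_c235_120.png

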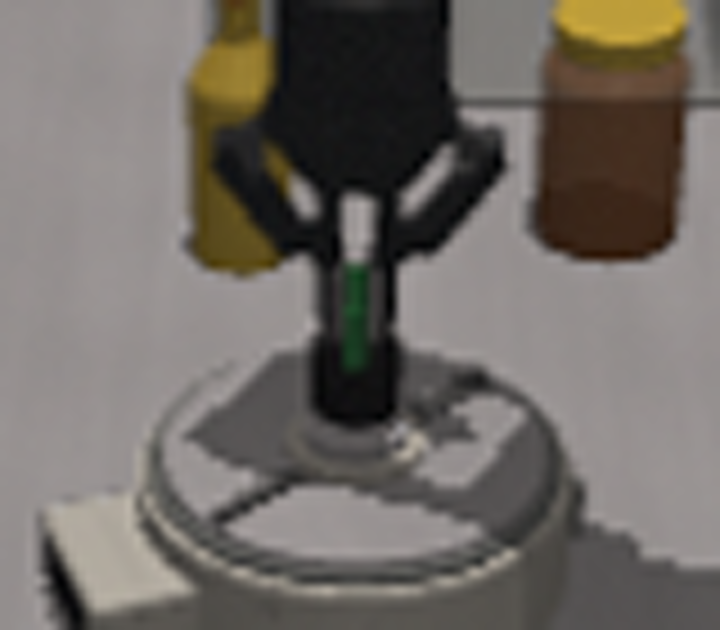

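```bash
python3 - <<'E'
from h import *
def circ(c,r,z): return [[c[0]+r*np.cos(t),c[1]+r*np.sin(t),z] for t in np.linspace(0,2*np.pi,60)]
c=(.5129,-.1707)
out=[]
for fn,cs in (('side0',[(.1,.068),(.088,.077),(.0145,.092)]),('s9',[(.1,.068),(.088,.077),(.0205,.100),(.0205,.108)])):
  im=cv2.imread('pics/%s.png'%fn)[125:215,225:325];s=7
  im=cv2.resize(im,None,fx=s,fy=s,interpolation=cv2.INTER_CUBIC)
  for i,(r,z) in enumerate(cs):
    q=(proj(fn,circ(c,r,z))-[225,125]+.5)*s
    cv2.polylines(im,[q.astype(np.int32)],True,[(0,0,255),(0,255,0),(255,0,0),(0,255,255)][i],1)
  cv2.imwrite('pics/ov_%s.png'%fn,im)
E
```

```text
(no output)
```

View pics/ov_side0.png

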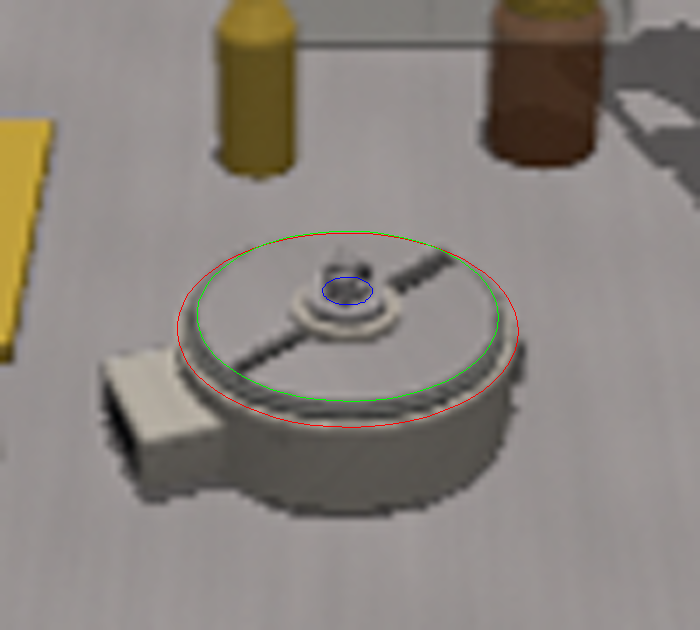

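View pics/ov_s9.png

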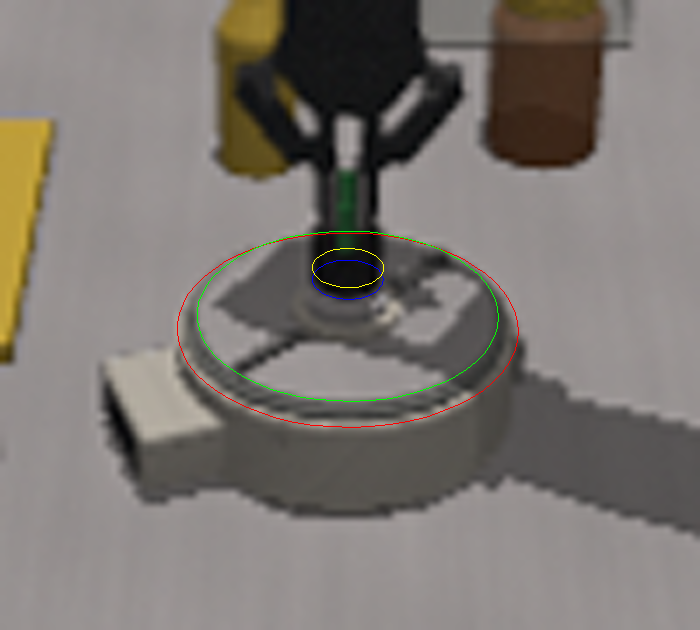

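{"method": "servo_tool", "body": {
  "deltas": [
    [[4,0,0,0,-1],[4,0,0,0,-2],[4,0,0,0,-3],[4,0,0,0,-4]]
  ]
}}

```text
time: 14.75
tool_pos: [0.5131, -0.1712, 0.1579]
tool_rot: [0.001, 0.84, 0.543, 0.0]
contact_force: [-0.7, 0.4, 2.0]
gripper_width: 0.103
```

```bash
python3 st.py
```

```text
[ 0.5131 -0.1712  0.1579] [7.000e-04 8.396e-01 5.432e-01 3.000e-04] [-0.74  0.35  2.03] [0.051 0.106 0.015] 0.103 14.75 65.8 -0.04
```

{"method": "servo_tool", "body": {
  "deltas": [
    [[4,0,0,-0.2,-0.8],[4,0,0,-0.5,-1.6],[4,0,0,-0.9,-2.4],[4,0,0,-1.2,-3]]
  ]
}}

```text
time: 15.25
tool_pos: [0.513, -0.1711, 0.1566]
tool_rot: [0.001, 0.914, 0.406, 0.0]
contact_force: [0.2, -0.4, 2.3]
gripper_width: 0.097
```

```bash
python3 st.py
```

```text
[ 0.513  -0.1711  0.1566] [6.000e-04 9.140e-01 4.058e-01 3.000e-04] [ 0.15 -0.41  2.33] [0.144 0.095 0.017] 0.097 15.25 47.9 0.28
```

{"method": "servo_tool", "body": {
  "deltas": [
    [[4,0,0,-0.4,-0.9],[4,0,0,-0.8,-1.8],[4,0,0,-1.2,-2.7],[4,0,0,-1.6,-3.6],[4,0,0,-2.0,-4.5]]
  ]
}}

```text
time: 15.88
tool_pos: [0.513, -0.171, 0.1545]
tool_rot: [0.0, 0.984, 0.181, 0.0]
contact_force: [-0.3, -0.2, 2.0]
gripper_width: 0.1
```

```bash
python3 st.py
```

```text
[ 0.513  -0.171   0.1545] [3.000e-04 9.835e-01 1.807e-01 4.000e-04] [-0.31 -0.18  1.97] [ 0.088  0.068 -0.024] 0.1 15.875 20.8 0.75
```

{"method": "servo_tool", "body": {
  "deltas": [
    [[4,0,0,-0.4,-0.9],[4,0,0,-0.8,-1.8],[4,0,0,-1.2,-2.7],[4,0,0,-1.6,-3.6],[4,0,0,-2.0,-4.5]]
  ]
}}

```text
time: 16.5
tool_pos: [0.5125, -0.1708, 0.1515]
tool_rot: [0.0, 0.999, -0.054, -0.0]
contact_force: [-0.0, -0.2, -2.5]
gripper_width: 0.103
```

```bash
python3 st.py
```

```text
[ 0.5125 -0.1708  0.1515] [ 1.000e-04  9.985e-01 -5.380e-02 -1.000e-04] [-0.02 -0.23 -2.52] [ 0.003 -0.02   0.023] 0.103 16.5 -6.2 1.22
```

{"method": "servo_tool", "body": {
  "deltas": [
    [[4,0,0,-0.3,-0.7],[4,0,0,-0.6,-1.4],[4,0,0,-0.9,-2],[4,0,0,-0.9,-2]]
  ]
}}

```text
time: 17.0
tool_pos: [0.5123, -0.1708, 0.1504]
tool_rot: [-0.0, 0.988, -0.156, -0.0]
contact_force: [0.3, -0.9, -1.2]
gripper_width: 0.1
```

```bash
python3 st.py
```

```text
[ 0.5123 -0.1708  0.1504] [-0.000e+00  9.878e-01 -1.559e-01 -5.000e-04] [ 0.31 -0.9  -1.17] [ 0.016  0.025 -0.005] 0.1 17.0 -17.9 1.42
```

```bash
python3 - <<'E'
from h import *
def circ(c,r,z): return [[c[0]+r*np.cos(t),c[1]+r*np.sin(t),z] for t in np.linspace(0,2*np.pi,60)]
c=(.5129,-.1707)
shot('side','s10');shot('wrist','w10');crop('w10',195,150,325,310,4.5)
fn='s10'
im=cv2.imread('pics/%s.png'%fn)[135:195,240:310];s=10
im=cv2.resize(im,None,fx=s,fy=s,interpolation=cv2.INTER_CUBIC)
for r,z,co in((.088,.077,(0,255,0)),(.0205,.092,(0,0,255)),(.0205,.100,(255,0,0))):
    q=(proj(fn,circ(c,r,z))-[240,135]+.5)*s
    cv2.polylines(im,[q.astype(np.int32)],True,co,1)
cv2.imwrite('pics/ov_%s.png'%fn,im)
E
```

```text
(no output)
```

View pics/ov_s10.png

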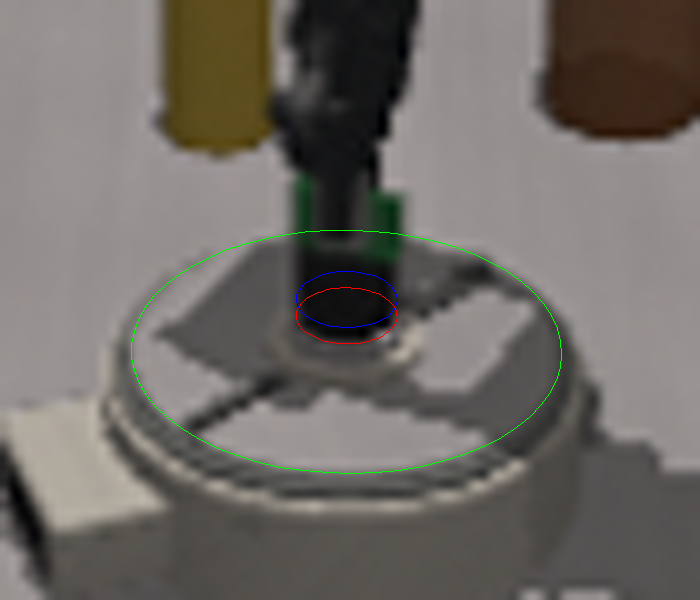

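View pics/w10_c195_150.png

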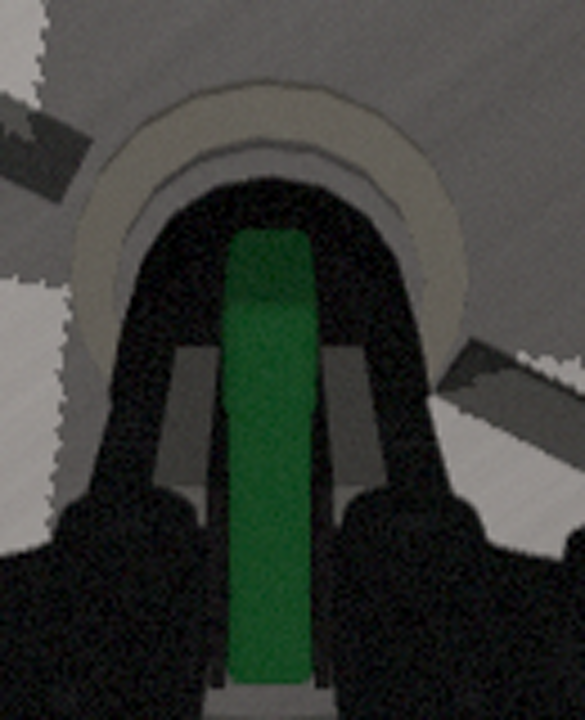

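{"method": "servo_tool", "body": {
  "deltas": [
    [[4,0,0,-0.3,-0.7],[4,0,0,-0.6,-1.4],[4,0,0,-0.9,-2],[4,0,0,-0.9,-2]]
  ]
}}

```text
time: 17.6
tool_pos: [0.5126, -0.1708, 0.1503]
tool_rot: [0.0, 0.966, -0.258, -0.0]
contact_force: [-0.2, -0.1, -2.6]
gripper_width: 0.099
```

```bash
python3 st.py
```

```text
[ 0.5126 -0.1708  0.1503] [ 0.000e+00  9.662e-01 -2.579e-01 -1.000e-04] [-0.21 -0.11 -2.58] [-0.01  -0.021 -0.008] 0.099 17.6 -29.9 1.63
```

{"method": "servo_tool", "body": {
  "deltas": [
    [[4,0,0,-0.3,-0.7],[4,0,0,-0.6,-1.4],[4,0,0,-0.9,-2],[4,0,0,-0.9,-2]]
  ]
}}

```text
time: 18.1
tool_pos: [0.5128, -0.1711, 0.1501]
tool_rot: [0.0, 0.934, -0.357, 0.0]
contact_force: [-0.0, -0.4, 0.2]
gripper_width: 0.1
```

```bash
python3 st.py
```

```text
[ 0.5128 -0.1711  0.1501] [ 2.000e-04  9.340e-01 -3.571e-01  3.000e-04] [-0.01 -0.44  0.24] [-0.027  0.174 -0.026] 0.1 18.1 -41.8 1.84
```

{"method": "servo_tool", "body": {
  "deltas": [
    [[4,0,0,0,-0.5],[4,0,0,0,-1],[4,0,0,0,-1]]
  ]
}}

```text
time: 18.48
tool_pos: [0.5129, -0.1711, 0.1501]
tool_rot: [0.0, 0.914, -0.405, 0.0]
contact_force: [-0.2, -0.1, 1.7]
gripper_width: 0.099
```

```bash
python3 st.py
```

```text
[ 0.5129 -0.1711  0.1501] [ 2.000e-04  9.141e-01 -4.054e-01  4.000e-04] [-0.17 -0.14  1.66] [-0.166  0.171  0.053] 0.099 18.475 -47.8 1.95
```

{"method": "servo_tool", "body": {
  "deltas": [
    [[4,0,0,0,-0.5],[4,0,0,0,-1],[4,0,0,0,-1]]
  ]
}}

```text
time: 18.85
tool_pos: [0.5129, -0.171, 0.1501]
tool_rot: [0.0, 0.892, -0.453, 0.0]
contact_force: [-0.4, 0.1, 1.4]
gripper_width: 0.106
```

```bash
python3 st.py
```

```text
[ 0.5129 -0.171   0.1501] [ 1.000e-04  8.917e-01 -4.527e-01  4.000e-04] [-0.38  0.05  1.42] [-0.059  0.141 -0.011] 0.106 18.85 -53.8 2.05
```

{"method": "servo_tool", "body": {
  "deltas": [
    [[4,0,0,0,-0.5],[4,0,0,0,-1],[4,0,0,0,-1]]
  ]
}}

```text
time: 19.23
tool_pos: [0.513, -0.1709, 0.1501]
tool_rot: [-0.0, 0.867, -0.499, 0.0]
contact_force: [0.7, -0.3, 2.6]
gripper_width: 0.099
```

```bash
python3 st.py
```

```text
[ 0.513  -0.1709  0.1501] [-2.000e-04  8.667e-01 -4.987e-01  5.000e-04] [ 0.67 -0.3   2.63] [ 0.04  -0.009 -0.034] 0.099 19.225 -59.8 2.16
```

{"method": "servo_tool", "body": {
  "deltas": [
    [[4,0,0,0,-0.5],[4,0,0,0,-1],[4,0,0,0,-1]]
  ]
}}

```text
time: 19.6
tool_pos: [0.5129, -0.1709, 0.15]
tool_rot: [-0.0, 0.839, -0.543, 0.0]
contact_force: [-0.2, 0.2, 2.5]
gripper_width: 0.103
```

```bash
python3 st.py; python3 - <<'E'
from h import *
shot('scene','c11');crop('c11',170,180,250,250,9)
shot('wrist','w11');crop('w11',195,150,325,310,4.5)
E
```

```text
[ 0.5129 -0.1709  0.15  ] [-1.000e-04  8.395e-01 -5.434e-01  4.000e-04] [-0.24  0.19  2.48] [ 0.016  0.044 -0.035] 0.103 19.6 -65.8 2.26
```

View pics/c11_c170_180.png

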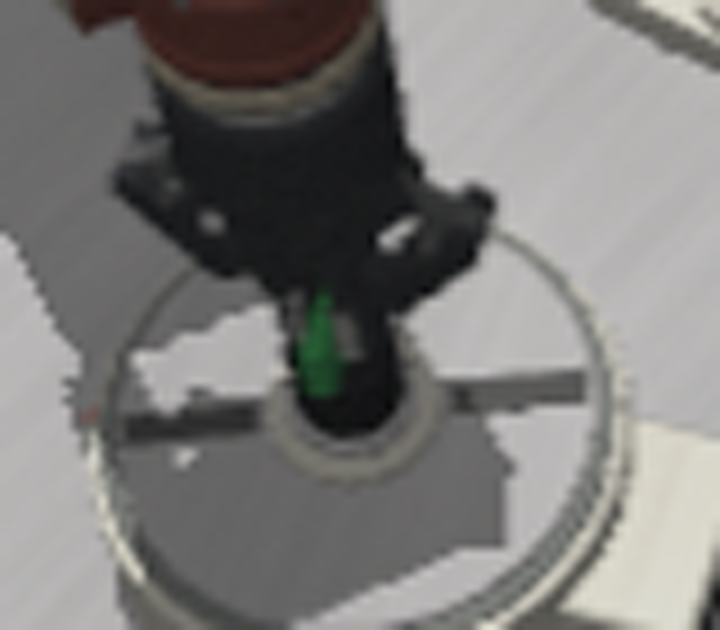

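View pics/w11_c195_150.png

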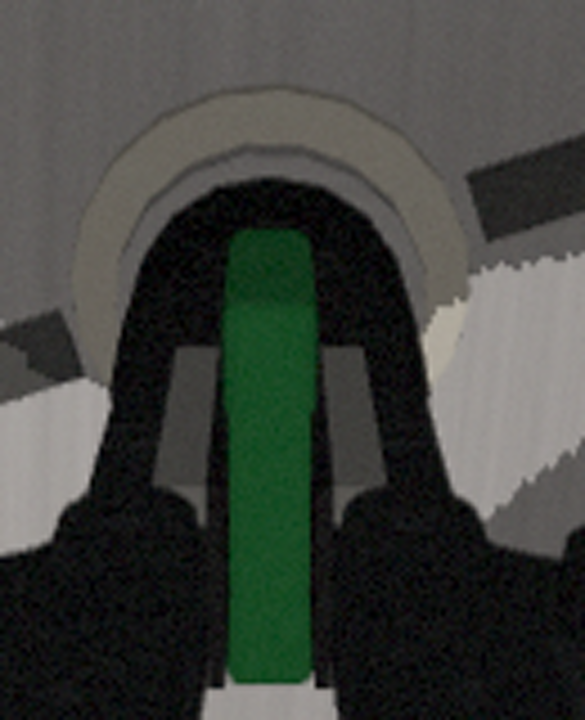

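```bash
python3 - <<'E'
from h import *
def circ(c,r,z): return [[c[0]+r*np.cos(t),c[1]+r*np.sin(t),z] for t in np.linspace(0,2*np.pi,120)]
w=np.array([-.00094,-.00152]);c=np.array([.5129,-.1708])+w
for fn in('w9','w11'):
  im=cv2.imread('pics/%s.png'%fn)[150:310,185:335];s=5
  im=cv2.resize(im,None,fx=s,fy=s,interpolation=cv2.INTER_CUBIC)
  im=np.clip(im.astype(int)*2,0,255).astype(np.uint8)
  for r,z,co in((.0235,.092,(0,255,0)),(.0205,.092,(0,0,255)),(.0205,.100,(255,0,0)),(.0205,.108,(0,255,255))):
    q=(proj(fn,circ(c,r,z))-[185,150]+.5)*s
    cv2.polylines(im,[q.astype(np.int32)],True,co,1)
  cv2.imwrite('pics/ov_%s.png'%fn,im)
E
```

```text
(no output)
```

View pics/ov_w9.png

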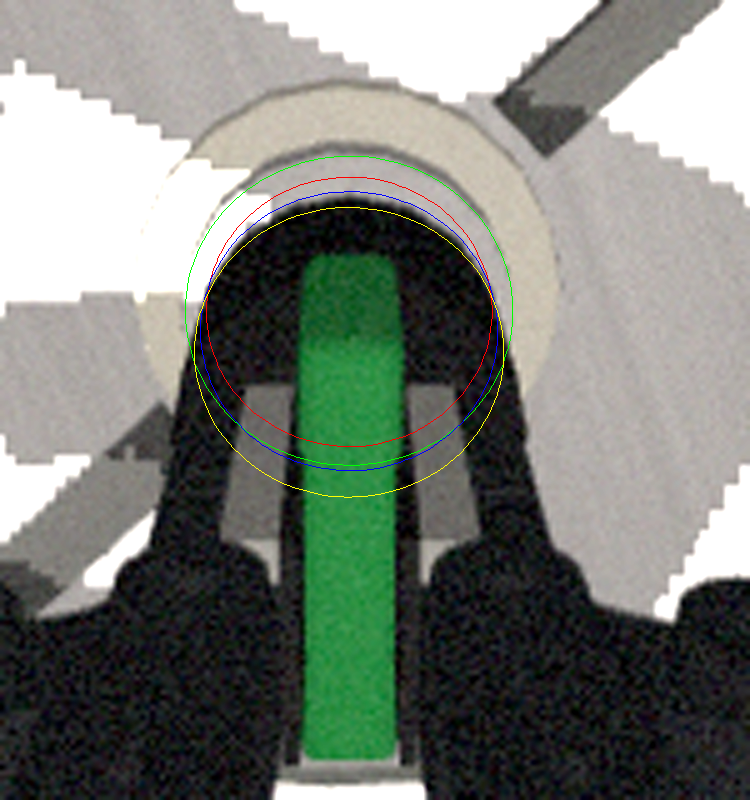

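View pics/ov_w11.png

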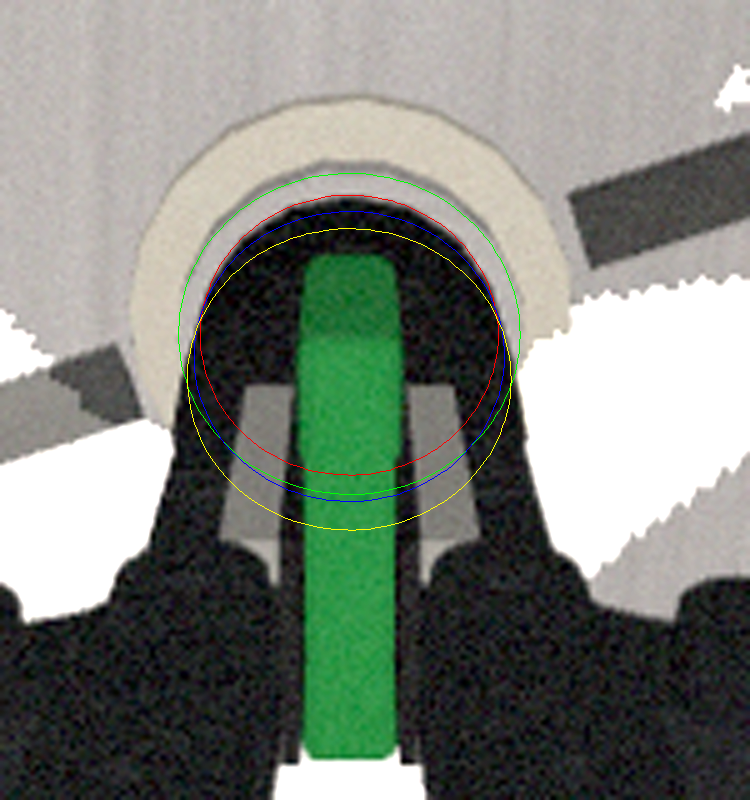

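{"method": "servo_tool", "body": {
  "deltas": [
    [[4,0,0,-0.3,-0.5],[4,0,0,-0.3,-1],[4,0,0,-0.3,-1]]
  ]
}}

```text
time: 20.08
tool_pos: [0.5129, -0.1709, 0.1498]
tool_rot: [-0.0, 0.81, -0.587, 0.0]
contact_force: [0.1, 0.7, 4.3]
gripper_width: 0.1
```

```bash
python3 st.py
```

```text
[ 0.5129 -0.1709  0.1498] [-1.000e-04  8.098e-01 -5.867e-01  3.000e-04] [0.13 0.73 4.27] [0.087 0.135 0.094] 0.1 20.075 -71.8 2.37
```

{"method": "servo_tool", "body": {
  "deltas": [
    [[4,0,0,0,-0.5],[4,0,0,0,-1],[4,0,0,0,-1]]
  ]
}}

```text
time: 20.45
tool_pos: [0.5129, -0.1709, 0.1497]
tool_rot: [-0.0, 0.778, -0.628, 0.0]
contact_force: [-0.2, 0.5, 4.4]
gripper_width: 0.1
```

```bash
python3 st.py
```

```text
[ 0.5129 -0.1709  0.1497] [-1.000e-04  7.781e-01 -6.281e-01  3.000e-04] [-0.22  0.54  4.38] [0.133 0.079 0.236] 0.1 20.45 -77.8 2.47
```

{"method": "servo_tool", "body": {
  "deltas": [
    [[4,0,0,0,-0.2],[4,0,0,0,-0.3],[4,0,0,0,-0.3]]
  ]
}}

```text
time: 20.82
tool_pos: [0.5129, -0.1709, 0.1496]
tool_rot: [-0.0, 0.768, -0.641, 0.0]
contact_force: [-1.4, 0.4, 4.7]
gripper_width: 0.099
```

```bash
python3 st.py
```

```text
[ 0.5129 -0.1709  0.1496] [-1.000e-04  7.676e-01 -6.409e-01  3.000e-04] [-1.39  0.44  4.66] [0.169 0.147 0.304] 0.099 20.825 -79.7 2.5
```

{"method": "servo_tool", "body": {
  "deltas": [
    [[4,0,0,0.2,0.5],[4,0,0,0.4,1.0],[4,0,0,0.6,1.4],[4,0,0,0.6,1.4]]
  ]
}}

```text
time: 21.32
tool_pos: [0.5128, -0.1709, 0.1499]
tool_rot: [-0.0, 0.812, -0.583, 0.0]
contact_force: [0.8, 0.4, 3.5]
gripper_width: 0.105
```

```bash
python3 st.py
```

```text
[ 0.5128 -0.1709  0.1499] [-2.000e-04  8.122e-01 -5.834e-01  2.000e-04] [0.82 0.41 3.5 ] [ 0.094 -0.104  0.037] 0.105 21.325 -71.4 2.36
```

Torque has eased to about 0. Now I release, opening slowly and only to a moderate width, then lift.

{"method": "servo_tool", "body": {
  "deltas": [
    [[14,0,0,0,0],[20,0,0,0.5,0],[30,0,0,2,0],[40,0,0,6,0],[40,0,0,12,0]]
  ]
}}

```text
time: 21.95
tool_pos: [0.5126, -0.1708, 0.1622]
tool_rot: [0.0, 0.812, -0.583, -0.0]
contact_force: [-0.5, 0.6, -0.3]
gripper_width: 0.467
```

{"method": "servo_tool", "body": {
  "deltas": [
    [[40,0,0,20,0],[40,0,0,50,0],[40,0,0,80,0],[40,0,0,80,0]]
  ]
}}

```text
time: 22.45
tool_pos: [0.5145, -0.1717, 0.2469]
tool_rot: [-0.001, 0.812, -0.583, 0.004]
contact_force: [0.1, 0.5, 0.4]
gripper_width: 0.47
```

```bash
python3 st.py; python3 - <<'E'
from h import *
shot('wrist','w12');shot('side','s12')
def circ(c,r,z): return [[c[0]+r*np.cos(t),c[1]+r*np.sin(t),z] for t in np.linspace(0,2*np.pi,120)]
w=np.array([-.00094,-.00152])
for fn,c,x0,y0,x1,y1,s in(('w12',np.array([.5129,-.1708])+w,190,120,320,240,6),('s12',np.array([.5129,-.1708]),240,135,310,195,10)):
  im=cv2.imread('pics/%s.png'%fn)[y0:y1,x0:x1]
  im=cv2.resize(im,None,fx=s,fy=s,interpolation=cv2.INTER_CUBIC)
  im=np.clip(im.astype(int)*1.6,0,255).astype(np.uint8)
  for r,z,co in((.0235,.092,(0,255,0)),(.0205,.092,(0,0,255)),(.0205,.125,(255,0,0))):
    q=(proj(fn,circ(c,r,z))-[x0,y0]+.5)*s
    cv2.polylines(im,[q.astype(np.int32)],True,co,1)
  cv2.imwrite('pics/ov_%s.png'%fn,im)
E
```

```text
[ 0.5145 -0.1717  0.2469] [-7.000e-04  8.123e-01 -5.832e-01  4.000e-03] [0.12 0.46 0.39] [0.02  0.027 0.007] 0.47 22.45 -71.3 2.36
```

View pics/ov_w12.png

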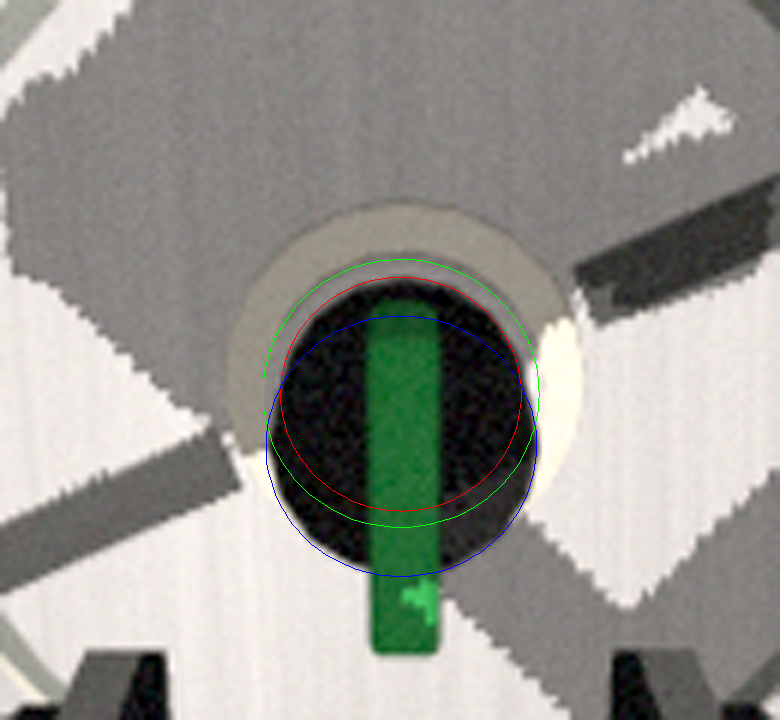

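View pics/ov_s12.png

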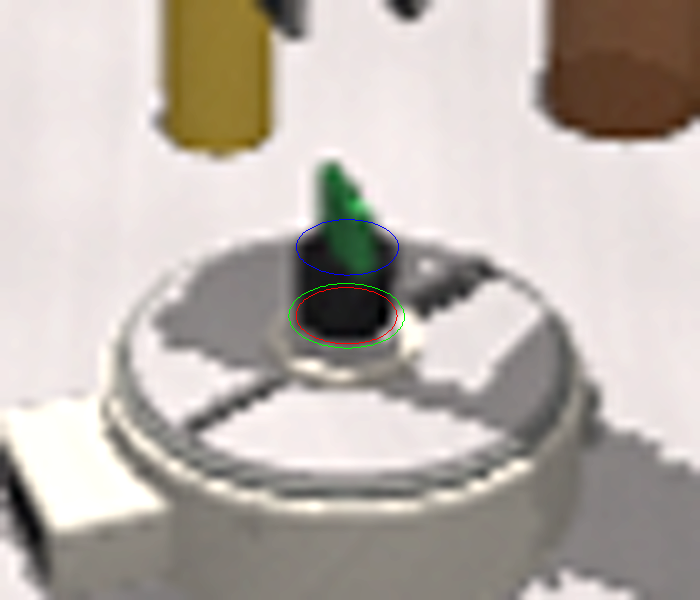

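{"method": "servo_tool", "body": {
  "deltas": [
    [[40,0,0,10,0],[40,0,0,10,0],[40,0,0,10,0]]
  ]
}}

```text
time: 22.92
tool_pos: [0.5125, -0.1707, 0.2514]
tool_rot: [0.0, 0.812, -0.583, -0.0]
contact_force: [-0.9, -0.3, -0.1]
gripper_width: 0.465
```

```bash
python3 st.py; python3 -c "
from plant import job_done;print(job_done())"
```

```text
[ 0.5125 -0.1707  0.2514] [ 0.000e+00  8.123e-01 -5.832e-01 -4.000e-04] [-0.86 -0.29 -0.07] [-0.002  0.03   0.043] 0.465 22.925 -71.4 2.36
the job is handed in; nothing more can be done
None
```

The green-handled nut is on the spindle, screwed down to the collar and let go; I handed the job in at about 23 s with the arm clear.

- **The drop:** I felt no separate drop. By TCP height and camera overlay, the nut came to rest about 8 mm above the seat when I set it on, so it had already passed the thread start. A 23° backward turn met up to about 0.17 N m, so I eased off.
- **Tightening:** I turned it clockwise about 145° from where it was set on (170° from the end of the backward turn). It turned almost freely (under 0.1 N m) until the last few degrees, then tightened to 0.30 N m. I turned back about 8° to relax the spindle spring, then released. Peak upward force on the tool was about 6.5 N.
- **Last checks:** The wrist picture shows the nut upright on the axis, its rim matching the 92 mm collar height to about 1 mm. The contact force was near zero after release.
- **Disagreements:** The wrist camera calibration was off by a fixed (-0.9, -1.5) mm, which I corrected for. The side view, accurate only to a few millimetres, put the rim slightly higher but is consistent with it being home. I could not read the spindle twist or float joints directly and judged them from torque and force.

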